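Load the flask shaker

TASK

Set the flask tray down on the shaker so that the big ends of its keyholes go over the two studs, and slide it up against its stop to lock it. Then stand every flask upright on the tray, centred one to a marked ring, filling the row farther from the robot before using the nearer row; only when all are in place, throw the shaker's toggle switch right over to on (away from the robot). Leave the other things on the bench where they are.

Things in the scene. Friction and masses are not known exactly. Their poses are not given: they have to be found in the camera images.
- tray_grip (a point): Flask tray: bare aluminium plate 5 mm thick, 156 (x) by 226 (y) mm, rim 13 mm high, 0.38 to 0.55 kg, flat on the bench at first. This point: middle of its black upright handle (12 mm thick in x, 56 long in y, from the plate to 55 mm above the underside), 35 mm above the underside, tray's axes, z up. Rings of 60 mm are marked at x = -42 or 42, y = -70, 0, 70.
- big_end (a point): On the tray's underside: middle of the big end (26 mm across) of the keyhole at the tray's +y end, 94 mm in y from the handle's middle. The other keyhole is alike, 140 mm from it towards -y. Each slot (12 mm wide) runs from its big end towards the tray's -y.
- narrow_end (a point): On the tray's underside: where the stud stands in the narrow end of that same keyhole when locked, 24 mm from the big end towards the tray's -y, 70 mm in y from the handle's middle. The slot's stop allows about 1.5 mm beyond. So the tray, lowered over the studs, locks by sliding 24 mm towards its own +y.
- lock (a point): Point midway between the two steel studs, on the platform of the white orbital shaker (fixed box 180 by 345 mm, its top 60 mm above the bench). Axes: x away from the robot, y towards the switch. Locked, the tray lies flat on the platform, handle's middle above this point, y axes parallel; at the start the tray's y is within 0.6 rad of the shaker's y.
- stud (a point): Foot, on the platform, of the stud on the switch's side, 70 mm in y from the lock point; its twin stands at y = -70 mm. Stem 8 mm thick, head 18 mm across, the head's underside 7.2 mm and its top 11.2 mm above the platform.
- switch (a joint): Toggle lever of the shaker's switch. 0 = leaning 0.5 rad towards the robot (off), 1.0 rad = leaning 0.5 rad away from it (shaker's +x, on); it stays where it is left, stiff to about 1.5 N at the tip. It turns about the shaker's y axis; pivot 165 mm along the shaker's y from the lock point and 82 mm above the bench, on a block 70 by 50 mm whose top is 85 mm above the bench.
- switch_tip (a point): Middle of the ball, 26 mm across, at the end of the black toggle lever, 50 mm from its pivot; the axes are those of the lever.
- flask0_mid (a point): A stoppered conical flask of amber glass (four to six, all alike): 88 mm tall, foot 54 mm across, cone from 54 mm at 7 mm high to a neck 26 mm across from 52 to 76 mm high, then a dark rubber stopper 29 mm across up to 88 mm; 0.09 to 0.18 kg. This point is on its axis, 44 mm above its foot; z is up along the axis.
- flask1_mid (a point): A stoppered conical flask of amber glass (four to six, all alike): 88 mm tall, foot 54 mm across, cone from 54 mm at 7 mm high to a neck 26 mm across from 52 to 76 mm high, then a dark rubber stopper 29 mm across up to 88 mm; 0.09 to 0.18 kg. This point is on its axis, 44 mm above its foot; z is up along the axis.
- flask2_mid (a point): A stoppered conical flask of amber glass (four to six, all alike): 88 mm tall, foot 54 mm across, cone from 54 mm at 7 mm high to a neck 26 mm across from 52 to 76 mm high, then a dark rubber stopper 29 mm across up to 88 mm; 0.09 to 0.18 kg. This point is on its axis, 44 mm above its foot; z is up along the axis.
- flask3_mid (a point): A stoppered conical flask of amber glass (four to six, all alike): 88 mm tall, foot 54 mm across, cone from 54 mm at 7 mm high to a neck 26 mm across from 52 to 76 mm high, then a dark rubber stopper 29 mm across up to 88 mm; 0.09 to 0.18 kg. This point is on its axis, 44 mm above its foot; z is up along the axis.
- flask4_mid (a point): A stoppered conical flask of amber glass (four to six, all alike): 88 mm tall, foot 54 mm across, cone from 54 mm at 7 mm high to a neck 26 mm across from 52 to 76 mm high, then a dark rubber stopper 29 mm across up to 88 mm; 0.09 to 0.18 kg. This point is on its axis, 44 mm above its foot; z is up along the axis.
- flask5_mid (a point): A stoppered conical flask of amber glass (four to six, all alike): 88 mm tall, foot 54 mm across, cone from 54 mm at 7 mm high to a neck 26 mm across from 52 to 76 mm high, then a dark rubber stopper 29 mm across up to 88 mm; 0.09 to 0.18 kg. This point is on its axis, 44 mm above its foot; z is up along the axis.
- far0 (a point): Place on the shaker where the middle of a ring in the row farther from the robot lies once the tray is locked, at the level of the tray's upper face (5 mm above the platform); place 0 of 0, 1, 2 along the shaker's y. A flask standing there has its foot at this point.
- far1 (a point): Place on the shaker where the middle of a ring in the row farther from the robot lies once the tray is locked, at the level of the tray's upper face (5 mm above the platform); place 1 of 0, 1, 2 along the shaker's y. A flask standing there has its foot at this point.
- far2 (a point): Place on the shaker where the middle of a ring in the row farther from the robot lies once the tray is locked, at the level of the tray's upper face (5 mm above the platform); place 2 of 0, 1, 2 along the shaker's y. A flask standing there has its foot at this point.
- near0 (a point): Place on the shaker where the middle of a ring in the row nearer to the robot lies once the tray is locked, at the level of the tray's upper face (5 mm above the platform); place 0 of 0, 1, 2 along the shaker's y. A flask standing there has its foot at this point.
- near1 (a point): Place on the shaker where the middle of a ring in the row nearer to the robot lies once the tray is locked, at the level of the tray's upper face (5 mm above the platform); place 1 of 0, 1, 2 along the shaker's y. A flask standing there has its foot at this point.
- near2 (a point): Place on the shaker where the middle of a ring in the row nearer to the robot lies once the tray is locked, at the level of the tray's upper face (5 mm above the platform); place 2 of 0, 1, 2 along the shaker's y. A flask standing there has its foot at this point.
- wash: Bystander: a white wash bottle, 66 mm across, 170 mm tall; origin under its middle. Leave it where it is.
- beaker: Bystander: a glass beaker, 80 mm across, 100 mm tall; origin under its middle. Leave it where it is.
- mortar: Bystander: a white mortar bowl, 100 mm across, 50 mm tall; origin under its middle. Leave it where it is.
- spatula: Bystander: a steel spatula 170 mm long, lying; origin under its middle. Leave it where it is.
- jar: Bystander: a jar with a white cap, 60 mm across, 80 mm tall; origin under its middle. Leave it where it is.

How it is judged:
By the outcome, as a careful person would: the job done as asked, in the order asked, and still so for the second after the job is handed in, with the robot touching nothing.
Of flask0, flask1, flask2, flask3, flask4, flask5 only 4 to 6 are there at a start; the rules pass over those that are not, and their reading is None.
At some moment in a run one of flask0, flask1, flask2, flask3, flask4, flask5 may be knocked a few centimetres aside while the robot is not near it.
It also fails if it takes over 210 s, if anything falls off the work surface, if the arm or the gripper's body presses on something with over 40 N, if the wrist force passes 120 N, or if a joint passes its speed limit or range.

ROBOT

A 6-joint arm with a two-finger parallel gripper is mounted at the origin on the work surface. World frame = base frame: x ahead of the robot, y to its left, z up, the work surface at z = 0. Lengths are in m, angles in rad, forces in N, time in s.
With the tool pointing down it reaches from about 0.375 to 0.9 m from the base axis. Payload 3.1 kg.
Tool frame: the origin (TCP) lies on the centre line of the jaws, within the pads' length; the fingertips stand ahead of it and the grasp point (between the pads) lies 3 mm ahead of it (robot.tip_reach is the z of the fingertips in the tool frame, in m); z points along the fingers, y is the line along which they close (so a half turn about z gives the same grasp; the last joint's range is limited). The gripper opens to 87 mm and grips with 3 to 60 N. Pads are 19 mm wide; open, the fingers measure 117 mm over their backs; the gripper's body (75 mm by 190 mm) begins 51 mm behind the grasp point.
Start: joints at [1.01, 0.527, 1.433, -0, 1.181, -0.178], TCP at [0.233, 0.58, 0.245] pointing down, gripper open.
Joint ranges: [-3.08, 3.08], [-0.75, 2.2], [0.22, 2.44], [-1.43, 4.57], [0, 2.65], [-2.85, 2.85]. Speed limits (rad/s): [2.79, 2.79, 3.14, 3.14, 3.14, 3.14].

INTERFACE

Orientations are given as a unit quaternion [x, y, z, w].
In Python, from rig import sensors, eyes, ticket, robot gives the robot as it stands.
- The arm moves only by the tool drive_tool, never from a script. Its argument "deltas" is a list that holds one entry, the list of rows, each a list of 6 numbers: the shift along the tool's x, y, z in mm, then the turn, a rotation vector about the tool's x, y, z in rad. A call has 1 to 8 rows; each row shifts and turns the commanded pose from where the row before left it, along the tool's axes as they then stand; what a row does not reach is not made up. A row lasts 1/12 s, in which the tool goes at most 41.7 mm and 7.16 degrees, less where a joint would pass 70% of its speed; a pose out of reach is approached as far as the arm can. A call is refused whole if a number of a shift passes 41.7 or a number of a turn 0.125, either way. A call with a gripper value outside its range is refused whole. "gripper" is the opening in per cent of the stroke, from 0 (shut) to 100 (fully open), set as the call begins (left out, the last holds). The fingers move at their own pace and stop on an object; "squeeze" is the grip in N (left out, the last holds). Time passes only in rows, so rows that do not move let the fingers close. It gives the time, the measured TCP pose, the force, the opening and the grip force at its end, in the units of the state.
- sensors.get_obs(): the state, without advancing time (a new reading comes with each control period).
- eyes.camera(name): name is "scene" or "top" or "wrist"; returns a dict with "img" (420x560x3 uint8, red, green, blue), "fov_y" (degrees; the focal length in pixels is half the picture's height over the tangent of half this angle, whatever the lens; pixels are square), "cx", "cy" (the principal point, pixels), "D" ([k1, k2, p1, p2, k3] as OpenCV has them; the pictures are not rectified), "xyz" and "attitude" of the camera in the world; the wrist camera has in their place "hand_eye" (4x4, takes a point from camera to tool coordinates, whose origin is the TCP and whose axes are the flange's). Camera axes: x right, y up, looking along -z (the intrinsics and any distortion apply to the point x, -y, -z); pixel columns grow to the right and rows downward; lengths in m; the calibration is good to about 2 mm. A picture is of the moment at which its call begins: read the wrist's pose just before it. There is no depth.
- ticket.hand_in(): hands the job in; it is judged then, once.
The state is a dict: "time": time; "q": joint angles; "joint_velocities": joint speeds; "joint_torque": joint torques, N m; "position": TCP position; "tool_rot": TCP orientation; "ft_force": force on the tool from outside, world axes, zero at the start; "moment": the same for the moment, N m; "grip_width": finger opening in m; "grip_force": force on a finger pad.
Only numpy, scipy, OpenCV 4.12 (cv2) and the standard library are available. Lean on these libraries where they do the work, as an engineer would, in place of code of your own. Each camera call takes 0.05 s, during which the arm holds its last target. There are 200 camera calls.

## Working session

There is one attempt and no reset: what is moved stays moved. The work goes in short steps, Python scripts to look and compute and a tool call to move; the robot and the scene stay as the last step left them, time stands still between calls to the robot, and variables do not carry over. Pictures are saved under pics/ and viewed, at most 14 in all, crops included, and the job is handed in when it is done.

Besides the shell and the picture viewer there is one more tool, called after ">>>" as a command line: name --argument value ..., lists and objects as JSON in quotes. drive_tool: Moves the arm, as the interface text tells. Its arguments: {"type":"object","properties":{"deltas":{"type":"array"},"gripper":{"type":"number"},"squeeze":{"type":"number"}},"required":["deltas"]}

```bash
mkdir -p pics; ls; cat > h.py <<'E'
import numpy as np, cv2, json
from scipy.spatial.transform import Rotation as R
from rig import sensors, eyes, ticket, robot
def cam(name):
    o=sensors.get_obs(); c=eyes.camera(name)
    f=210/np.tan(np.radians(c["fov_y"])/2)
    c["K"]=np.array([[f,0,c["cx"]],[0,f,c["cy"]],[0,0,1.]]); c["D"]=np.array(c["D"],float)
    T=np.eye(4)
    if "hand_eye" in c:
        T[:3,:3]=R.from_quat(o["tool_rot"]).as_matrix(); T[:3,3]=o["position"]; T=T@np.array(c["hand_eye"])
    else:
        a=np.array(c["attitude"],float)
        T[:3,:3]=a if a.shape==(3,3) else R.from_quat(a).as_matrix(); T[:3,3]=c["xyz"]
    c["T"]=T; return c
def ray(c,uv):
    p=cv2.undistortPoints(np.array(uv,float).reshape(-1,1,2),c["K"],c["D"]).reshape(-1,2)
    d=np.c_[p[:,0],-p[:,1],-np.ones(len(p))]@c["T"][:3,:3].T
    return c["T"][:3,3],d
def onz(c,uv,z):
    o,d=ray(c,uv); return o+d*((z-o[2])/d[:,2])[:,None]
def proj(c,P):
    P=np.array(P,float).reshape(-1,3); q=(P-c["T"][:3,3])@c["T"][:3,:3]
    q=q*[1,-1,-1]; return cv2.projectPoints(q,np.zeros(3),np.zeros(3),c["K"],c["D"])[0].reshape(-1,2)
def save(c,n): cv2.imwrite("pics/"+n,c["img"][:,:,::-1])
def state():
    o=sensors.get_obs(); print(round(o["time"],2),np.round(o["position"],4),np.round(R.from_quat(o["tool_rot"]).as_matrix(),3).tolist(),"q",np.round(o["q"],2),"F",np.round(o["ft_force"],1),"w",round(o["grip_width"],4),o["grip_force"])
E
python3 - <<'E'
from h import *
state(); print(robot.tip_reach)
for n in("top","scene"):
    c=cam(n); save(c,n+"0.png"); print(n,c["T"].round(3).tolist(),c["fov_y"],c["D"])
    np.save(n+"0.npy",c,allow_pickle=True)
E
```

```text
pics
0.0 [0.2325 0.5794 0.2436] [[-0.928, 0.373, -0.001], [0.373, 0.928, -0.002], [0.0, -0.002, -1.0]] q [ 1.01  0.53  1.43 -0.    1.18 -0.18] F [ 0.4 -1.  -0.3] w 0.087 0.0
0.022
top [[-0.003, 0.972, -0.235, 0.342], [-1.0, -0.003, -0.002, 0.034], [-0.003, 0.235, 0.972, 1.248], [0.0, 0.0, 0.0, 1.0]] 50.01526194823146 [0.0464759 0.        0.        0.        0.       ]
scene [[-0.801, -0.491, 0.344, 0.999], [0.599, -0.652, 0.465, 0.536], [-0.004, 0.578, 0.816, 1.028], [0.0, 0.0, 0.0, 1.0]] 56.88661725756916 [-0.05269064  0.          0.          0.          0.        ]
```

View pics/top0.png

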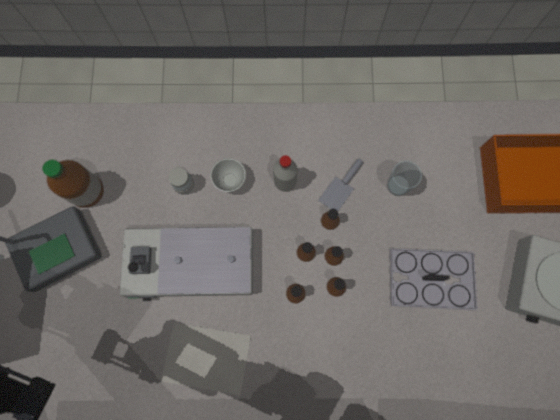

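View pics/scene0.png

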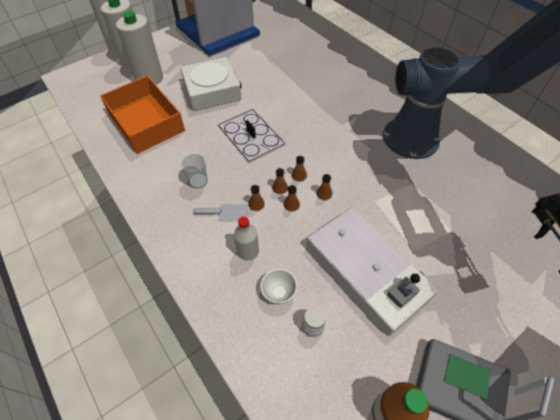

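Top view: tray handle at (433,278), five flask stoppers near (331,212), (309,245), (337,248), (297,290), (338,283); studs at (178,260) and (231,259); lever ball at (133,267), leaning towards the robot. Scene view confirms five flasks.

```bash
cat > m0.py <<'E'
from h import *
c=np.load("top0.npy",allow_pickle=True).item(); g=c["img"].max(2).astype(int)
s=np.load("scene0.npy",allow_pickle=True).item()
def blobs(m,lo,hi):
    n,l,st,ce=cv2.connectedComponentsWithStats(m.astype(np.uint8),connectivity=8)
    return [(ce[i],st[i]) for i in range(1,n) if lo<=st[i,4]<=hi]
# dark things
for b,st in blobs(g<48,15,400):
    if 100<b[0]<490 and 190<b[1]<320: print("dark",b.round(1),st.tolist(),"z.082",onz(c,[b],.082)[0].round(4),"z.05",onz(c,[b],.05)[0].round(4))
# studs local
for u,v in((178,260),(231,259)):
    w=g[v-7:v+8,u-7:u+8]; d=np.abs(w-np.median(w)); yy,xx=np.mgrid[v-7:v+8,u-7:u+8]; m=d>12
    p=np.array([xx[m].mean(),yy[m].mean()]); print("stud",p.round(1),m.sum(),onz(c,[p],.069)[0].round(4))
# ring inner blobs on the tray
w=(g[240:315,385:480]>0).astype(np.uint8)
gg=g[240:315,385:480].astype(np.uint8)
a=cv2.adaptiveThreshold(gg,255,cv2.ADAPTIVE_THRESH_MEAN_C,cv2.THRESH_BINARY,21,-0+8)
for b,st in blobs(a>0,120,500):
    p=b+[385,240]; print("ring",p.round(1),st.tolist(),onz(c,[p],.005)[0].round(4))
cv2.imwrite("pics/tz.png",cv2.resize(c["img"][200:320,110:480,::-1],None,fx=2.1,fy=2.1,interpolation=cv2.INTER_CUBIC))
E
python3 m0.py
```

```text
dark [332.7 214.2] [328, 210, 9, 9, 53] z.082 [ 0.6301 -0.0965  0.082 ] z.05 [ 0.6379 -0.1001  0.05  ]
dark [307.1 247.5] [303, 243, 10, 10, 58] z.082 [ 0.5404 -0.0268  0.082 ] z.05 [ 0.5459 -0.0284  0.05  ]
dark [336.5 251.2] [332, 247, 10, 10, 65] z.082 [ 0.5304 -0.1035  0.082 ] z.05 [ 0.5356 -0.1073  0.05  ]
dark [133.1 266.5] [129, 262, 9, 10, 57] z.082 [0.4927 0.4235 0.082 ] z.05 [0.4968 0.4342 0.05  ]
dark [434.5 277.2] [423, 274, 25, 6, 88] z.082 [ 0.4627 -0.3517  0.082 ] z.05 [ 0.466  -0.3623  0.05  ]
dark [339.2 283.8] [335, 279, 10, 11, 71] z.082 [ 0.4459 -0.1077  0.082 ] z.05 [ 0.4488 -0.1116  0.05  ]
dark [296.1 290.9] [292, 285, 10, 12, 67] z.082 [0.4283 0.003  0.082 ] z.05 [0.4307 0.0022 0.05  ]
stud [179.6 259.9] 30 [0.5109 0.3079 0.069 ]
stud [232.3 258.5] 40 [0.5141 0.1699 0.069 ]
ring [405.7 261.9] [12, 14, 18, 17, 240] [ 0.5127 -0.3021  0.005 ]
ring [431.4 263.3] [38, 15, 18, 18, 254] [ 0.5088 -0.3722  0.005 ]
ring [457.2 264.3] [64, 16, 18, 17, 241] [ 0.5061 -0.442   0.005 ]
ring [406.5 292.8] [13, 44, 18, 18, 256] [ 0.4287 -0.2985  0.005 ]
ring [432.4 293.6] [39, 45, 18, 18, 263] [ 0.4266 -0.3679  0.005 ]
ring [459.  295.4] [65, 47, 19, 18, 260] [ 0.422  -0.4384  0.005 ]
```

View pics/tz.png

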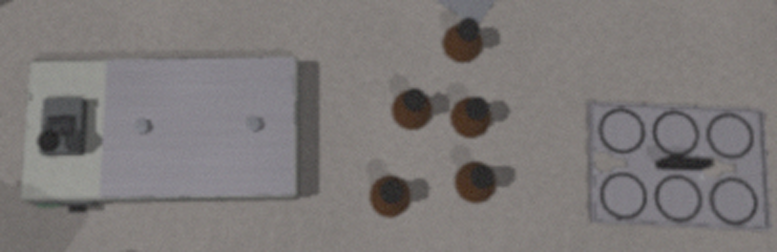

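Shaker: lock ≈ (0.5125, 0.239), yaw ≈ 0.02; tray ≈ (0.4675, -0.370), yaw ≈ -0.05 (ring spacings 140/84 mm check). The crop shows the five upright flasks, studs, rings and handle clearly.

```bash
cat > plan.py <<'E'
import sys
from h import *
# usage: plan.py x y z yaw(tool y axis from world x) n
def plan(x,y,z,a,n,start=None):
    o=sensors.get_obs(); p0,r0=(np.array(o["position"]),R.from_quat(o["tool_rot"])) if start is None else start
    ty=np.array([np.cos(a),np.sin(a),0]); tz=np.array([0,0,-1.]); tx=np.cross(ty,tz)
    r1=R.from_matrix(np.c_[tx,ty,tz]); p1=np.array([x,y,z]); dv=(r0.inv()*r1).as_rotvec()/n
    rows=[]
    for i in range(n):
        r=r0*R.from_rotvec(dv*i); d=r.inv().apply((p1-p0)/n)*1000
        rows.append([round(v,1) for v in d]+[round(v,4) for v in dv])
    for i in range(0,n,8): print(json.dumps([rows[i:i+8]]).replace(" ",""))
    return p1,r1
if __name__=="__main__":
    s=None; v=list(map(float,sys.argv[1:]))
    for i in range(0,len(v),5): s=plan(*v[i:i+4],int(v[i+4]),s); print()
E
python3 plan.py .47 .24 .32 .02 12
```

```text
[[[-28.9,-18.9,-6.3,-0.0002,0.0001,0.0974],[-30.6,-16.0,-6.3,-0.0002,0.0001,0.0974],[-32.0,-12.9,-6.3,-0.0002,0.0001,0.0974],[-33.1,-9.8,-6.3,-0.0002,0.0001,0.0974],[-33.9,-6.5,-6.3,-0.0002,0.0001,0.0974],[-34.4,-3.2,-6.4,-0.0002,0.0001,0.0974],[-34.5,0.2,-6.4,-0.0002,0.0001,0.0974],[-34.3,3.6,-6.4,-0.0002,0.0001,0.0974]]]
[[[-33.8,6.9,-6.4,-0.0002,0.0001,0.0974],[-33.0,10.1,-6.4,-0.0002,0.0001,0.0974],[-31.9,13.3,-6.4,-0.0002,0.0001,0.0974],[-30.4,16.3,-6.4,-0.0002,0.0001,0.0974]]]
```

>>> drive_tool --deltas '[[[-29,-19,-6.3,0,0,0.0974],[-30.6,-16,-6.3,0,0,0.0974],[-32,-13,-6.3,0,0,0.0974],[-33,-9.8,-6.3,0,0,0.0974],[-34,-6.5,-6.3,0,0,0.0974],[-34.4,-3.2,-6.4,0,0,0.0974],[-34.5,0.2,-6.4,0,0,0.0974],[-34.3,3.6,-6.4,0,0,0.0974]]]'

```text
time: 0.77
position: [0.3914, 0.3518, 0.2952]
tool_rot: [0.55, 0.835, -0.0, -0.0]
ft_force: [0.5, -0.1, -0.1]
grip_width: 0.0873
grip_force: 0.0
```

>>> drive_tool --deltas '[[[-33.8,7,-6.4,0,0,0.0974],[-33,10,-6.4,0,0,0.0974],[-32,13.3,-6.4,0,0,0.0974],[-30.4,16.3,-6.4,0,0,0.0974],[0,0,0,0,0,0],[0,0,0,0,0,0]]]'

```text
time: 1.27
position: [0.4712, 0.2387, 0.3208]
tool_rot: [0.701, 0.713, 0.0, -0.0]
ft_force: [0.3, 0.5, -0.6]
grip_width: 0.0872
grip_force: 0.0
```

```bash
python3 - <<'E'
from h import *
state(); c=cam("wrist"); save(c,"w1.png"); np.save("w1.npy",c,allow_pickle=True); print(c["hand_eye"],c["fov_y"],c["D"])
print(proj(c,[[.5109,.3079,.071],[.5141,.1699,.071]]))
E
```

```text
1.27 [0.4712 0.2387 0.3208] [[-0.017, 1.0, 0.0], [1.0, 0.017, 0.0], [0.0, 0.0, -1.0]] q [0.26 0.31 1.58 0.   1.26 0.24] F [ 0.3  0.5 -0.6] w 0.0872 0.0
[[-5.09840263e-04  9.64547699e-01  2.63908084e-01  7.09541189e-02]
 [ 9.99999834e-01  4.20899340e-04  3.93556300e-04 -6.48774315e-04]
 [ 2.68525085e-04  2.63908241e-01 -9.64547753e-01 -1.41159018e-01]
 [ 0.00000000e+00  0.00000000e+00  0.00000000e+00  1.00000000e+00]] 70.86391880514739 [-0.02413116  0.          0.          0.          0.        ]
[[313.39872761 126.49990401]
 [311.25707401 228.13258831]]
```

View pics/w1.png

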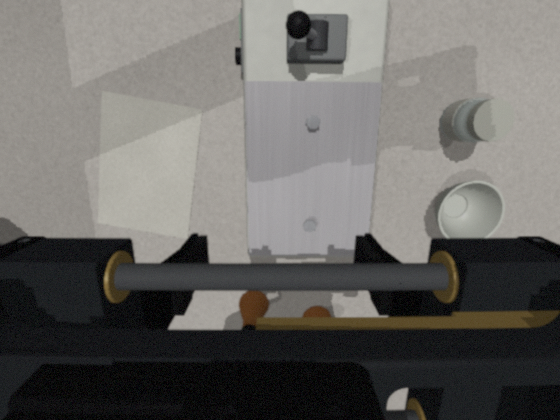

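Wrist view: stud heads at (313,122) and (310,225), lever ball at (298,25). I refine the stud positions, then go to the tray.

```bash
python3 - <<'E'
from h import *
c=np.load("w1.npy",allow_pickle=True).item(); g=cv2.cvtColor(c["img"],cv2.COLOR_RGB2GRAY).astype(int)
P=[]
for u,v in((313,122),(310,225)):
    w=g[v-11:v+12,u-11:u+12]; e=cv2.Canny(w.astype(np.uint8),30,80)
    m=np.abs(w-np.median(w))>9; n,l,st,ce=cv2.connectedComponentsWithStats(m.astype(np.uint8)); i=1+st[1:,4].argmax()
    (x,y),r=cv2.minEnclosingCircle(np.argwhere(l==i)[:,::-1].astype(np.float32))
    p=np.array([u-11+x,v-11+y]); P.append(onz(c,[p],.0705)[0]); print(st[i],ce[i]+[u-11,v-11],p,r,P[-1].round(4))
P=np.array(P); d=P[0]-P[1]; print(P.mean(0),np.linalg.norm(d),-np.arctan2(d[0],d[1]))
# platform edge yaw: left/right edges of platform
hsv=c["img"].astype(int); 
for col in ("edges",):
    ed=cv2.Canny(g.astype(np.uint8),30,80); ls=cv2.HoughLinesP(ed,1,np.pi/720,50,minLineLength=90,maxLineGap=8)
    for l in ls[:,0]:
        if 230<l[0]<400 and max(l[1],l[3])<260 and 230<l[2]<400:
            A=onz(c,[l[:2],l[2:]],.06); dd=A[1]-A[0]; print(l,A[:,:2].round(4).tolist(),round(-np.arctan(dd[0]/dd[1]),4))
b=(g<45)[:45,270:330]; n,l,st,ce=cv2.connectedComponentsWithStats(b.astype(np.uint8)); print(st,ce+[270,0])
cv2.imwrite("pics/w1z.png",cv2.resize(c["img"][0:260,230:400,::-1],None,fx=2.3,fy=2.3))
E
python3 plan.py .5 -.05 .28 0 8 .4675 -.3702 .22 -.048 9
```

```text
[  3   7  15  15 153] [312.64705882 126.00653595] [312.5 125. ] 8.321758270263672 [0.5097 0.3097 0.0705]
[  4   3  15  15 167] [309.92215569 223.86826347] [309.5 223.5] 7.905794143676758 [0.5114 0.1765 0.0705]
[0.5105571  0.24314419 0.0705    ] 0.13320513575278992 0.012599647938391276
[369 258 379 154] [[0.6035, 0.1202], [0.6025, 0.2735]] 0.0068
[[   0    0   60   45 2143]
 [  17   12   25   27  514]
 [  56   26    1    1    1]
 [  55   29    2    2    3]
 [  55   32    2    5    6]
 [  37   39    6    6   30]
 [  55   39    2    2    2]
 [  56   42    1    1    1]] [[299.47036864  20.96173588]
 [298.40272374  24.89105058]
 [326.          26.        ]
 [325.66666667  29.33333333]
 [325.83333333  34.        ]
 [309.03333333  41.53333333]
 [325.5         39.5       ]
 [326.          42.        ]]
[[[-36.3,3.1,5.0,-0.0002,-0.0,0.0024],[-36.3,3.2,5.0,-0.0002,-0.0,0.0024],[-36.3,3.2,5.0,-0.0002,-0.0,0.0024],[-36.3,3.3,5.0,-0.0002,-0.0,0.0024],[-36.2,3.4,5.1,-0.0002,-0.0,0.0024],[-36.2,3.5,5.1,-0.0002,-0.0,0.0024],[-36.2,3.6,5.1,-0.0002,-0.0,0.0024],[-36.2,3.7,5.1,-0.0002,-0.0,0.0024]]]

[[[-35.6,-3.6,6.7,0.0,0.0,0.0053],[-35.6,-3.4,6.7,0.0,0.0,0.0053],[-35.6,-3.2,6.7,0.0,0.0,0.0053],[-35.6,-3.0,6.7,0.0,0.0,0.0053],[-35.6,-2.9,6.7,0.0,0.0,0.0053],[-35.7,-2.7,6.7,0.0,0.0,0.0053],[-35.7,-2.5,6.7,0.0,0.0,0.0053],[-35.7,-2.3,6.7,0.0,0.0,0.0053]]]
[[[-35.7,-2.1,6.7,0.0,0.0,0.0053]]]
```

View pics/w1z.png

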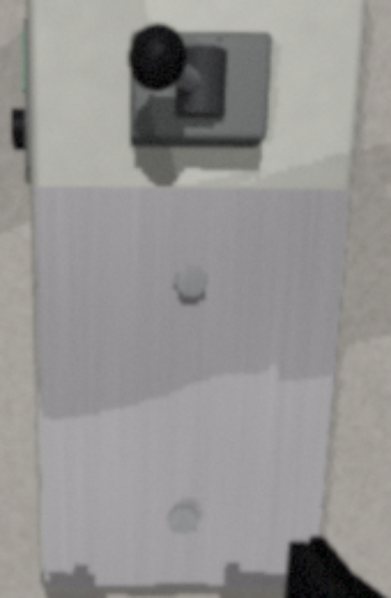

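The crop puts stud heads at about (312.6,122) and (310,224), giving spacing ~137 instead of 140; one closer look from lower down.

>>> drive_tool --deltas '[[[-26,12,23,0,0,0],[-26,12,23,0,0,0],[-26,12,24,0,0,0],[0,0,0,0,0,0],[0,0,0,0,0,0]]]'

```text
time: 1.73
position: [0.5063, 0.1632, 0.2491]
tool_rot: [0.7, 0.714, -0.002, -0.002]
ft_force: [0.2, 0.4, 0.0]
grip_width: 0.087
grip_force: 0.0
```

```bash
python3 - <<'E'
from h import *
state(); c=cam("wrist"); np.save("w2.npy",c,allow_pickle=True)
q=proj(c,[[.5100,.3138,.071],[.5114,.175,.071]]); print(q)
cs=[]
for u,v in q.round().astype(int):
    cs.append(cv2.resize(c["img"][max(v-25,0):v+25,u-25:u+25,::-1],(380,380),interpolation=cv2.INTER_CUBIC)); print(max(v-25,0),u-25)
cv2.imwrite("pics/w2z.png",np.hstack(cs))
E
```

```text
1.73 [0.5063 0.1632 0.2491] [[-0.02, 1.0, -0.005], [1.0, 0.02, 0.0], [0.0, -0.005, -1.0]] q [0.1  0.4  1.66 0.   1.09 0.08] F [0.2 0.4 0. ] w 0.087 0.0
[[289.46736413  40.7466201 ]
 [287.38481401 180.37220332]]
16 264
155 262
```

View pics/w2z.png

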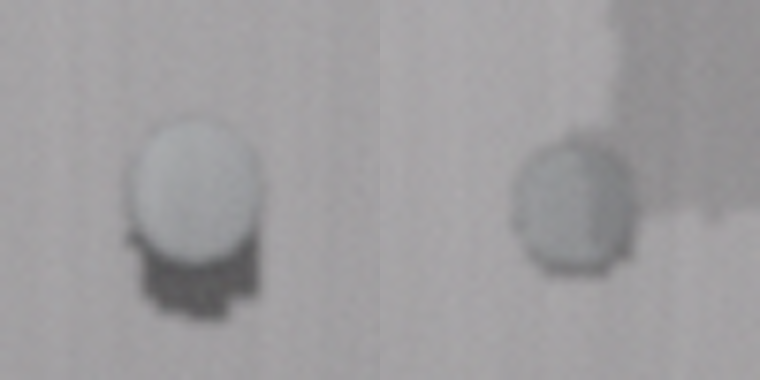

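Stud head tops: (289.7,41.0) and (287.7,182.0) in the full image.

```bash
python3 - <<'E'
from h import *
c=np.load("w2.npy",allow_pickle=True).item()
P=onz(c,[[289.7,41.0],[287.7,182.0]],.0712); d=P[0]-P[1]; print(P.round(4),P.mean(0).round(4),np.linalg.norm(d),-np.arctan2(d[0],d[1]))
E
python3 plan.py .4675 -.3702 .20 -.048 15
```

```text
[[0.5102 0.3135 0.0712]
 [0.5118 0.1732 0.0712]] [0.511  0.2434 0.0712] 0.14030268458182021 0.011094346659947785
[[[-35.5,-3.4,3.3,-0.0002,-0.0,0.0046],[-35.6,-3.2,3.3,-0.0002,-0.0,0.0046],[-35.6,-3.0,3.3,-0.0002,-0.0,0.0046],[-35.6,-2.9,3.3,-0.0002,-0.0,0.0046],[-35.6,-2.7,3.3,-0.0002,-0.0,0.0046],[-35.6,-2.5,3.3,-0.0002,-0.0,0.0046],[-35.6,-2.4,3.3,-0.0002,-0.0,0.0046],[-35.6,-2.2,3.3,-0.0002,-0.0,0.0046]]]
[[[-35.6,-2.0,3.3,-0.0002,-0.0,0.0046],[-35.7,-1.9,3.3,-0.0002,-0.0,0.0046],[-35.7,-1.7,3.3,-0.0002,-0.0,0.0046],[-35.7,-1.6,3.3,-0.0002,-0.0,0.0046],[-35.7,-1.4,3.3,-0.0002,-0.0,0.0046],[-35.7,-1.2,3.3,-0.0002,-0.0,0.0046],[-35.7,-1.1,3.3,-0.0002,-0.0,0.0046]]]
```

>>> drive_tool --deltas '[[[-38.3,-3.4,0,0,0,0.0046],[-38.3,-3.2,0,0,0,0.0046],[-38.3,-3,0,0,0,0.0046],[-38.3,-2.9,0,0,0,0.0046],[-38.3,-2.7,0,0,0,0.0046],[-38.3,-2.5,0,0,0,0.0046],[-38.3,-2.4,0,0,0,0.0046],[-38.3,-2.2,0,0,0,0.0046]]]'

```text
time: 2.45
position: [0.4872, -0.1434, 0.2524]
tool_rot: [0.712, 0.702, 0.001, 0.001]
ft_force: [1.2, -0.1, 0.7]
grip_width: 0.0872
grip_force: 0.0
```

>>> drive_tool --deltas '[[[-38.3,-2,0,0,0,0.0046],[-38.3,-1.9,0,0,0,0.0046],[-38.3,-1.7,0,0,0,0.0046],[-38.3,-1.5,0,0,0,0.0046],[-38.3,-1.4,0,0,0,0.0046],[-38.3,-1.2,0,0,0,0.0046],[-38.3,-1,0,0,0,0.0046],[-38.3,-1,0,0,0,0]]]'

```text
time: 3.12
position: [0.4666, -0.4494, 0.2525]
tool_rot: [0.723, 0.691, 0.0, 0.001]
ft_force: [1.1, -0.2, -0.2]
grip_width: 0.0869
grip_force: 0.0
```

>>> drive_tool --deltas '[[[0,0,0,0,0,0],[0,0,0,0,0,0]]]' --gripper 60

```text
time: 3.28
position: [0.4661, -0.4501, 0.2518]
tool_rot: [0.724, 0.69, 0.0, 0.001]
ft_force: [-0.3, 1.0, -0.6]
grip_width: 0.0796
grip_force: 0.0
```

```bash
python3 - <<'E'
from h import *
state(); c=cam("wrist"); np.save("w3.npy",c,allow_pickle=True); save(c,"w3.png")
print(proj(c,[[.466,-.3605,.05],[.4675,-.3702,.055]]))
g=cv2.cvtColor(c["img"],cv2.COLOR_RGB2GRAY)
a=cv2.adaptiveThreshold(g,255,cv2.ADAPTIVE_THRESH_MEAN_C,cv2.THRESH_BINARY,61,8)
n,l,st,ce=cv2.connectedComponentsWithStats((g<45).astype(np.uint8))
for i in range(1,n):
    if 150<st[i,4]<5000: 
        r=cv2.minAreaRect(np.argwhere(l==i)[:,::-1].astype(np.float32)); print(st[i],ce[i].round(1),r,onz(c,[r[0]],.055).round(4))
n,l,st,ce=cv2.connectedComponentsWithStats((a>0).astype(np.uint8),connectivity=4)
for i in range(1,n):
    if 1500<st[i,4]<12000 and .7<st[i,2]/st[i,3]<1.4: print("ring",st[i],ce[i].round(1),onz(c,[ce[i]],.005).round(4))
E
```

```text
3.28 [ 0.4661 -0.4501  0.2518] [[0.049, 0.999, 0.002], [0.999, -0.049, -0.001], [-0.001, 0.002, -1.0]] q [-0.94  0.55  1.37  0.    1.22 -0.89] F [-0.3  1.  -0.6] w 0.0796 0.0
[[277.10859233 106.88156852]
 [278.88835352 115.79248031]]
[273  92   8  50 294] [277.1 120.2] ((276.5, 116.5), (49.0, 7.0), 90.0) [[ 0.4648 -0.3708  0.055 ]]
[349 235  43  29 774] [364.7 252.1] ((369.9999694824219, 249.0), (41.99999237060547, 27.999996185302734), -0.0) [[ 0.5724 -0.5339  0.055 ]]
ring [ 474   18   46   51 1799] [496.8  43.2] [[ 0.7345 -0.2961  0.005 ]]
```

View pics/w3.png

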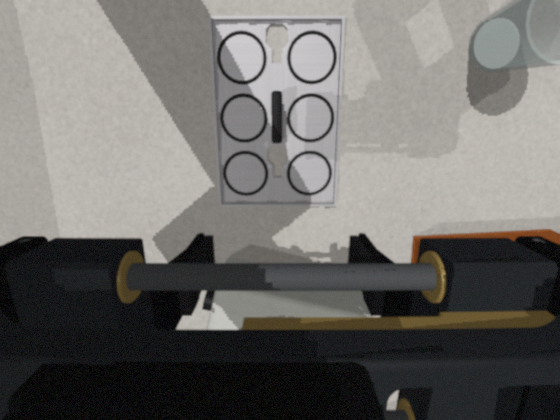

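Wrist view: tray square to the gripper, handle at (277,117), rings at (244,117)/(310.5,117) in the middle row, big keyhole end at (277,33), i.e. +y as told.

```bash
python3 - <<'E'
from h import *
c=np.load("w3.npy",allow_pickle=True).item()
P=onz(c,[[242,57],[312,57],[244,117],[310.5,117],[246,173],[309.5,173]],.005); print(P.round(4),P.mean(0)); d=(P[:2].mean(0)-P[4:].mean(0)); print(np.linalg.norm(d),-np.arctan2(d[0],d[1]))
E
python3 plan.py .4655 -.3705 .15 -.048 4 .4655 -.3705 .043 -.048 5
```

```text
[[ 0.4264 -0.2985  0.005 ]
 [ 0.5106 -0.3027  0.005 ]
 [ 0.4232 -0.3681  0.005 ]
 [ 0.5071 -0.3723  0.005 ]
 [ 0.4201 -0.4393  0.005 ]
 [ 0.5041 -0.4435  0.005 ]] [ 0.46525792 -0.37075361  0.005     ]
0.1409394110615801 -0.04586668033908714
[[[19.4,-1.1,25.4,0.0002,-0.0001,0.0001],[19.4,-1.1,25.4,0.0002,-0.0001,0.0001],[19.4,-1.1,25.4,0.0002,-0.0001,0.0001],[19.4,-1.1,25.4,0.0002,-0.0001,0.0001]]]

[[[0.0,0.0,21.4,0.0,0.0,0.0],[0.0,0.0,21.4,0.0,0.0,0.0],[0.0,0.0,21.4,0.0,0.0,0.0],[0.0,0.0,21.4,0.0,0.0,0.0],[0.0,0.0,21.4,0.0,0.0,0.0]]]
```

>>> drive_tool --deltas '[[[19.4,-1.2,25.4,0,0,0],[19.4,-1.2,25.4,0,0,0],[19.4,-1.2,25.4,0,0,0],[19.4,-1.2,25.4,0,0,0],[0,0,27,0,0,0],[0,0,27,0,0,0],[0,0,27,0,0,0],[0,0,26,0,0,0]]]'

```text
time: 4.0
position: [0.4652, -0.3687, 0.0423]
tool_rot: [0.723, 0.691, 0.0, 0.0]
ft_force: [-0.3, -0.9, 0.1]
grip_width: 0.0525
grip_force: 0.0
```

>>> drive_tool --deltas '[[[0,0,0,0,0,0],[0,0,0,0,0,0],[0,0,0,0,0,0],[0,0,0,0,0,0],[0,0,0,0,0,0],[0,0,0,0,0,0]]]' --gripper 0 --squeeze 50

```text
time: 4.5
position: [0.4647, -0.3723, 0.0439]
tool_rot: [0.724, 0.69, -0.0, 0.001]
ft_force: [-0.2, -1.1, 0.0]
grip_width: 0.0197
grip_force: 0.0
```

```bash
python3 -c "
from h import *
state()"
```

```text
4.5 [ 0.4647 -0.3723  0.0439] [[0.049, 0.999, 0.002], [0.999, -0.049, -0.002], [-0.002, 0.002, -1.0]] q [-0.86  0.77  1.65  0.    0.72 -0.81] F [-0.2 -1.1  0. ] w 0.0197 0.0
```

>>> drive_tool --deltas '[[[0,0,0,0,0,0],[0,0,0,0,0,0],[0,0,0,0,0,0],[0,0,0,0,0,0],[0,0,0,0,0,0]]]'

```text
time: 4.92
position: [0.4646, -0.3722, 0.0433]
tool_rot: [0.724, 0.69, 0.0, 0.001]
ft_force: [-0.1, 1.1, 5.8]
grip_width: 0.012
grip_force: 50.0
```

>>> drive_tool --deltas '[[[0,0,-10,0,0,0],[0,0,-25,0,0,0],[0,0,-30,0,0,0],[0,0,-30,0,0,0],[0,0,-30,0,0,0],[0,0,-25,0,0,0],[0,0,-10,0,0,0],[0,0,0,0,0,0]]]'

```text
time: 5.58
position: [0.4646, -0.3726, 0.2046]
tool_rot: [0.724, 0.69, -0.0, 0.002]
ft_force: [0.2, -0.9, -5.0]
grip_width: 0.0117
grip_force: 50.0
```

```bash
python3 -c "
from h import *
state()"; python3 plan.py .511 .2 .21 .012 18
```

```text
5.58 [ 0.4646 -0.3726  0.2046] [[0.049, 0.999, 0.003], [0.999, -0.049, -0.004], [-0.004, 0.003, -1.0]] q [-0.86  0.53  1.55 -0.    1.05 -0.81] F [ 0.2 -0.9 -5. ] w 0.0117 49.99645753763616
[[[31.9,1.0,-0.4,0.0002,0.0002,-0.0034],[31.9,1.1,-0.4,0.0002,0.0002,-0.0034],[31.9,1.2,-0.4,0.0002,0.0002,-0.0034],[31.9,1.3,-0.4,0.0002,0.0002,-0.0034],[31.9,1.5,-0.4,0.0002,0.0002,-0.0034],[31.9,1.6,-0.4,0.0002,0.0002,-0.0034],[31.9,1.7,-0.4,0.0002,0.0002,-0.0034],[31.9,1.8,-0.4,0.0002,0.0002,-0.0034]]]
[[[31.9,1.9,-0.4,0.0002,0.0002,-0.0034],[31.9,2.0,-0.4,0.0002,0.0002,-0.0034],[31.8,2.1,-0.3,0.0002,0.0002,-0.0034],[31.8,2.2,-0.3,0.0002,0.0002,-0.0034],[31.8,2.3,-0.3,0.0002,0.0002,-0.0034],[31.8,2.4,-0.3,0.0002,0.0002,-0.0034],[31.8,2.5,-0.3,0.0002,0.0002,-0.0034],[31.8,2.6,-0.3,0.0002,0.0002,-0.0034]]]
[[[31.8,2.7,-0.3,0.0002,0.0002,-0.0034],[31.8,2.9,-0.3,0.0002,0.0002,-0.0034]]]
```

>>> drive_tool --deltas '[[[20,1,0,0,0,-0.0034],[32,1.1,0,0,0,-0.0034],[33,1.2,0,0,0,-0.0034],[33,1.3,0,0,0,-0.0034],[33,1.5,0,0,0,-0.0034],[33,1.6,0,0,0,-0.0034],[33,1.7,0,0,0,-0.0034],[33,1.8,0,0,0,-0.0034]]]'

```text
time: 6.25
position: [0.4824, -0.1201, 0.2]
tool_rot: [0.715, 0.699, -0.001, -0.003]
ft_force: [0.7, 0.7, -4.9]
grip_width: 0.0117
grip_force: 50.0
```

>>> drive_tool --deltas '[[[33,1.9,0,0,0,-0.0034],[33,2,0,0,0,-0.0034],[33,2.1,0,0,0,-0.0034],[33,2.2,0,0,0,-0.0034],[33,2.3,0,0,0,-0.0034],[33,2.4,0,0,0,-0.0034],[33,2.5,0,0,0,-0.0034],[33,2.6,0,0,0,-0.0034]]]'

```text
time: 6.92
position: [0.5028, 0.143, 0.1999]
tool_rot: [0.705, 0.709, -0.002, -0.002]
ft_force: [1.3, -0.6, -4.6]
grip_width: 0.0111
grip_force: 50.0
```

>>> drive_tool --deltas '[[[30,2.7,0,0,0,-0.0034],[24,2.9,0,0,0,-0.0034],[10,2.9,0,0,0,0],[0,0,0,0,0,0],[0,0,0,0,0,0]]]'

```text
time: 7.33
position: [0.5116, 0.2052, 0.2005]
tool_rot: [0.702, 0.712, -0.002, -0.001]
ft_force: [-0.3, 0.2, -5.2]
grip_width: 0.0117
grip_force: 50.0
```

```bash
python3 -c "
from h import *
state()"; python3 plan.py .5113 .2178 .13 .012 4
```

```text
7.33 [0.5116 0.2052 0.2005] [[-0.014, 1.0, -0.004], [1.0, 0.014, -0.002], [-0.002, -0.004, -1.0]] q [ 0.18  0.49  1.66 -0.    1.    0.17] F [-0.3  0.2 -5.2] w 0.0117 49.99650813639164
[[[3.2,0.0,17.6,-0.0009,0.0004,0.0004],[3.2,0.0,17.6,-0.0009,0.0004,0.0004],[3.2,0.0,17.6,-0.0009,0.0004,0.0004],[3.2,-0.0,17.6,-0.0009,0.0004,0.0004]]]
```

>>> drive_tool --deltas '[[[3.2,0,18,0,0,0],[3.2,0,18,0,0,0],[3.2,0,18,0,0,0],[3.1,0,17,0,0,0],[0,0,0,0,0,0],[0,0,0,0,0,0]]]'

```text
time: 7.83
position: [0.5115, 0.2166, 0.1301]
tool_rot: [0.703, 0.711, -0.002, -0.001]
ft_force: [0.7, 0.4, -3.8]
grip_width: 0.0113
grip_force: 50.0
```

```bash
python3 - <<'E'
from h import *
state(); c=cam("wrist"); np.save("w4.npy",c,allow_pickle=True)
q=proj(c,[[.5102,.3135,.0712]]); print(q)
o=sensors.get_obs(); r=R.from_quat(o["tool_rot"]).as_matrix(); B=np.array(o["position"])+r@[.0956,0,.0433-.003]; print("bigend upper rim",proj(c,[B]),B)
v,u=0,int(q[0,0])-70
cv2.imwrite("pics/w4z.png",cv2.resize(c["img"][0:110,u:u+140,::-1],None,fx=5,fy=5,interpolation=cv2.INTER_CUBIC)); print(u)
E
```

```text
7.83 [0.5115 0.2166 0.1301] [[-0.011, 1.0, -0.004], [1.0, 0.011, -0.001], [-0.001, -0.004, -1.0]] q [ 0.2   0.6   1.71 -0.    0.84  0.19] F [ 0.7  0.4 -3.8] w 0.0113 49.99652825295925
[[282.03350276  82.02851664]]
bigend upper rim [[284.30621312  78.98815795]] [0.51152164 0.31261526 0.09079537]
212
```

View pics/w4z.png

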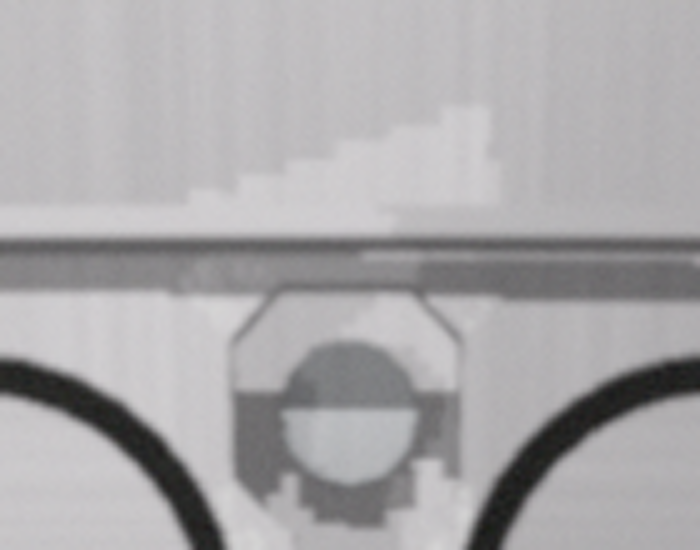

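Stud head at (282,82.6), keyhole big end centred near (281.5,80.6): aligned within 2 mm; shift +2 mm in y, then lower.

>>> drive_tool --deltas '[[[2.2,0,0,0,0,0],[0,0,8,0,0,0],[0,0,8,0,0,0],[0,0,5,0,0,0],[0,0,2,0,0,0],[0,0,1.5,0,0,0],[0,0,0,0,0,0]]]'

```text
time: 8.47
position: [0.5124, 0.2205, 0.1063]
tool_rot: [0.703, 0.712, -0.0, -0.0]
ft_force: [0.7, -0.2, -4.8]
grip_width: 0.0118
grip_force: 50.0
```

>>> drive_tool --deltas '[[[0,0,1,0,0,0],[0,0,1,0,0,0],[0,0,0,0,0,0]]]'

```text
time: 8.72
position: [0.5126, 0.2206, 0.1048]
tool_rot: [0.703, 0.712, 0.0, 0.0]
ft_force: [0.7, -0.1, -3.8]
grip_width: 0.0119
grip_force: 50.0
```

>>> drive_tool --deltas '[[[0,0,0.8,0,0,0],[0,0,0.8,0,0,0],[0,0,0,0,0,0]]]'

```text
time: 8.97
position: [0.5128, 0.2206, 0.1034]
tool_rot: [0.703, 0.711, 0.0, 0.0]
ft_force: [-0.1, 0.4, -2.6]
grip_width: 0.0118
grip_force: 50.0
```

>>> drive_tool --deltas '[[[4,0,0,0,0,0],[5,0,0,0,0,0],[5,0,0,0,0,0],[5,0,0,0,0,0],[2,0,0,0,0,0],[0,0,0,0,0,0]]]'

```text
time: 9.47
position: [0.5125, 0.2426, 0.1033]
tool_rot: [0.702, 0.712, 0.001, -0.0]
ft_force: [-0.8, 1.7, -1.8]
grip_width: 0.0118
grip_force: 50.0
```

>>> drive_tool --deltas '[[[1,0,0,0,0,0],[0,0,0,0,0,0]]]'

```text
time: 9.63
position: [0.5125, 0.2428, 0.1034]
tool_rot: [0.703, 0.712, 0.0, 0.0]
ft_force: [0.1, 1.2, -0.2]
grip_width: 0.0116
grip_force: 50.0
```

>>> drive_tool --deltas '[[[1,0,0,0,0,0],[0,0,0,0,0,0]]]'

```text
time: 9.8
position: [0.5125, 0.2433, 0.1034]
tool_rot: [0.703, 0.711, 0.0, 0.0]
ft_force: [-0.2, -2.1, -0.0]
grip_width: 0.0116
grip_force: 50.0
```

>>> drive_tool --deltas '[[[1,0,0,0,0,0],[0,0,0,0,0,0]]]'

```text
time: 9.97
position: [0.5125, 0.2443, 0.1033]
tool_rot: [0.703, 0.711, -0.0, 0.0]
ft_force: [-0.2, -2.9, 1.7]
grip_width: 0.0117
grip_force: 50.0
```

>>> drive_tool --deltas '[[[1,0,0,0,0,0],[0,0,0,0,0,0]]]'

```text
time: 10.13
position: [0.5124, 0.2446, 0.1033]
tool_rot: [0.702, 0.712, -0.001, 0.001]
ft_force: [0.3, -6.0, 2.3]
grip_width: 0.0115
grip_force: 50.0
```

>>> drive_tool --deltas '[[[1,0,0,0,0,0],[0,0,0,0,0,0]]]'

```text
time: 10.3
position: [0.5124, 0.2447, 0.1034]
tool_rot: [0.702, 0.712, -0.001, 0.001]
ft_force: [0.2, -8.9, 3.4]
grip_width: 0.0116
grip_force: 50.0
```

>>> drive_tool --deltas '[[[1,0,0,0,0,0],[0,0,0,0,0,0]]]'

```text
time: 10.47
position: [0.5124, 0.2448, 0.1033]
tool_rot: [0.702, 0.712, -0.002, 0.001]
ft_force: [1.1, -13.0, 3.5]
grip_width: 0.0118
grip_force: 50.0
```

>>> drive_tool --deltas '[[[-2,0,0,0,0,0],[-1.5,0,0,0,0,0],[0,0,0,0,0,0]]]'

```text
time: 10.72
position: [0.5125, 0.2443, 0.1033]
tool_rot: [0.703, 0.711, 0.0, -0.0]
ft_force: [0.1, -0.3, 0.8]
grip_width: 0.0116
grip_force: 50.0
```

>>> drive_tool --deltas '[[[0,0,0,0,0,0],[0,0,0,0,0,0],[0,0,0,0,0,0],[0,0,0,0,0,0],[0,0,0,0,0,0],[0,0,0,0,0,0]]]' --gripper 60

```text
time: 11.22
position: [0.5122, 0.2442, 0.1031]
tool_rot: [0.703, 0.712, -0.0, -0.0]
ft_force: [-0.7, 0.3, 0.2]
grip_width: 0.0437
grip_force: 0.0
```

>>> drive_tool --deltas '[[[0,0,-20,0,0,0],[0,0,-40,0,0,0],[0,0,-40,0,0,0],[-20,0,-36,0,0,0],[-40,0,0,0,0,0],[-40,0,0,0,0,0],[-20,0,0,0,0,0],[0,0,0,0,0,0]]]'

```text
time: 11.88
position: [0.5139, 0.1205, 0.2396]
tool_rot: [0.704, 0.71, -0.0, 0.001]
ft_force: [-0.9, 1.0, 0.9]
grip_width: 0.0521
grip_force: 0.0
```

```bash
python3 - <<'E'
from h import *
state(); c=cam("wrist"); np.save("w5.npy",c,allow_pickle=True); save(c,"w5.png")
t=cam("top"); np.save("top1.npy",t,allow_pickle=True); g=t["img"].max(2)
n,l,st,ce=cv2.connectedComponentsWithStats((g<48).astype(np.uint8))
for i in range(1,n):
    if 40<st[i,4]<90: print(ce[i].round(1),st[i,4],onz(t,[ce[i]],.082).round(4))
print(proj(c,[[.511+dx,.2434+dy,.065] for dx in(-.042,.042) for dy in(-.07,0,.07)]).round(1))
E
```

```text
11.88 [0.5139 0.1205 0.2396] [[-0.008, 1.0, 0.001], [1.0, 0.008, -0.001], [-0.001, 0.001, -1.0]] q [ 0.02  0.4   1.68 -0.    1.06  0.01] F [-0.9  1.   0.9] w 0.0521 0.0
[239.8 244.7] 54 [[0.5484 0.1496 0.082 ]]
[307.  247.3] 71 [[ 0.541  -0.0266  0.082 ]]
[336.8 251.4] 67 [[ 0.53   -0.1042  0.082 ]]
[339.4 284. ] 74 [[ 0.4455 -0.1081  0.082 ]]
[296.  290.6] 51 [[0.4291 0.0034 0.082 ]]
[[239.1 141.6]
 [237.2  69.7]
 [235.2 -10.6]
 [319.2 142.3]
 [322.   70.4]
 [325.1  -9.8]]
```

View pics/w5.png

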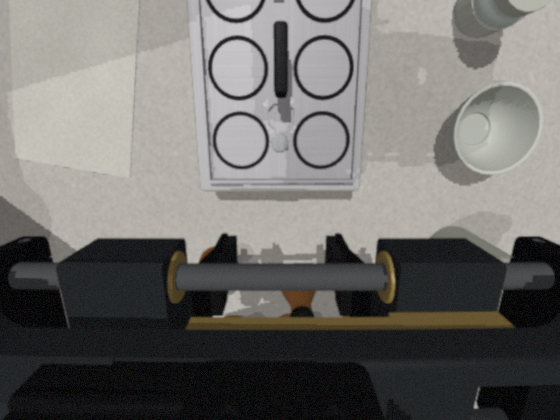

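Rings on the locked tray: (241,140), (238.5,68), (321.5,139.5), (323,68), within ~2 mm of prediction; stud sits in the narrow slot. One wrist picture over the flasks next.

>>> drive_tool --deltas '[[[-39,0,-11,0,0,0],[-39,0,-11,0,0,0],[-39,0,-11,0,0,0],[-39,0,-11,0,0,0],[-39,0,-11,0,0,0],[-39,0,-11,0,0,0],[-39,0,-11,0,0,0],[-39,0,-11,0,0,0]]]'

```text
time: 12.65
position: [0.518, -0.1882, 0.3275]
tool_rot: [0.702, 0.712, 0.0, -0.0]
ft_force: [0.6, -0.5, 0.1]
grip_width: 0.0521
grip_force: 0.0
```

>>> drive_tool --deltas '[[[0,0,0,0,0,0],[0,0,0,0,0,0]]]'

```text
time: 12.82
position: [0.5185, -0.1889, 0.3273]
tool_rot: [0.703, 0.711, 0.0, 0.0]
ft_force: [-0.9, 0.8, -0.4]
grip_width: 0.0522
grip_force: 0.0
```

```bash
cat > fl.py <<'E'
from h import *
def look(tag):
    state(); c=cam("wrist"); np.save(tag+".npy",c,allow_pickle=True); save(c,tag+".png")
    g=c["img"].max(2); n,l,st,ce=cv2.connectedComponentsWithStats((g<55).astype(np.uint8))
    for i in range(1,n):
        if 80<st[i,4]<1500 and st[i,1]<240: print(st[i],ce[i].round(1),onz(c,[ce[i]],.083)[0].round(4))
    return c
E
python3 - <<'E'
from fl import *
c=np.load("w5.npy",allow_pickle=True).item(); print(onz(c,[[241,140],[238.5,68],[321.5,139.5],[323,68]],.065).round(4))
look("w6")
E
```

```text
[[0.471  0.1751 0.065 ]
 [0.4703 0.245  0.065 ]
 [0.5553 0.1763 0.065 ]
 [0.5539 0.2456 0.065 ]]
12.82 [ 0.5185 -0.1889  0.3273] [[-0.01, 1.0, 0.001], [1.0, 0.01, 0.0], [0.0, 0.001, -1.0]] q [-0.55  0.34  1.51  0.    1.29 -0.56] F [-0.9  0.8 -0.4] w 0.0522 0.0
[192   5  25  28 514] [203.7  18.3] [0.4262 0.0014 0.083 ]
[289  34  22  27 473] [299.8  47.5] [ 0.5389 -0.0289  0.083 ]
[359  99  24  23 414] [370.2 109.4] [ 0.6287 -0.0983  0.083 ]
[279 104  22  23 402] [289.7 114.9] [ 0.5282 -0.1062  0.083 ]
[212 106  23  23 394] [222.8 117.1] [ 0.4443 -0.1096  0.083 ]
[199 234  38  31 713] [222.3 251.9] [ 0.4358 -0.2931  0.083 ]
[325 234  38  31 703] [339.3 252. ] [ 0.6018 -0.2917  0.083 ]
```

View pics/w6.png

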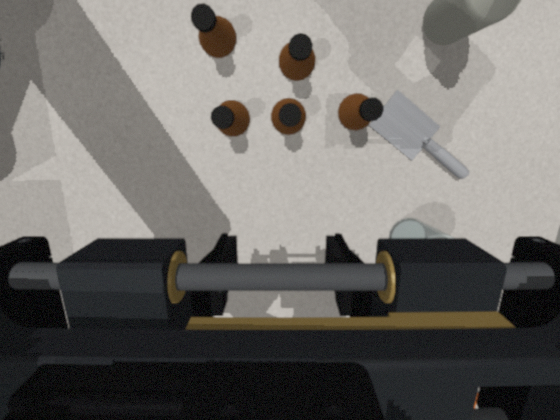

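Five flasks: stoppers at (204,18), (300,47), (290,115), (223,117), (370,109), matching the top view within 2 mm. Grasp the middle one (0.528, -0.106) first.

>>> drive_tool --deltas '[[[16.6,2.1,35.4,0,0,0],[16.6,2.1,35.4,0,0,0],[16.6,2.1,35.4,0,0,0],[16.6,2.1,35.4,0,0,0],[16.6,2.1,35.4,0,0,0],[0,0,30,0,0,0],[0,0,30,0,0,0],[0,0,23,0,0,0]]]'

```text
time: 13.53
position: [0.5255, -0.1008, 0.0645]
tool_rot: [0.701, 0.713, -0.001, -0.002]
ft_force: [0.6, 0.1, 0.7]
grip_width: 0.0521
grip_force: 0.0
```

>>> drive_tool --deltas '[[[0,0,0,0,0,0],[0,0,0,0,0,0],[0,0,0,0,0,0],[0,0,0,0,0,0],[0,0,0,0,0,0],[0,0,0,0,0,0],[0,0,0,0,0,0]]]' --gripper 15 --squeeze 20

```text
time: 14.12
position: [0.5283, -0.1051, 0.0688]
tool_rot: [0.703, 0.711, 0.001, 0.002]
ft_force: [1.6, 2.2, 6.1]
grip_width: 0.028
grip_force: 20.0
```

```bash
python3 -c "
from h import *
state()"; python3 plan.py .528 -.106 .26 .012 7 .553 .3155 .26 .012 12 .553 .3155 .133 .012 5
```

```text
14.12 [ 0.5283 -0.1051  0.0688] [[-0.012, 1.0, 0.003], [1.0, 0.012, -0.001], [-0.001, 0.003, -1.0]] q [-0.4   0.68  1.79  0.    0.67 -0.42] F [1.6 2.2 6.1] w 0.028 19.996191399986856
[[[-0.2,0.0,-27.3,0.0005,0.0001,-0.0],[-0.2,0.0,-27.3,0.0005,0.0001,-0.0],[-0.1,0.0,-27.3,0.0005,0.0001,-0.0],[-0.1,0.0,-27.3,0.0005,0.0001,-0.0],[-0.1,-0.0,-27.3,0.0005,0.0001,-0.0],[-0.1,-0.0,-27.3,0.0005,0.0001,-0.0],[-0.1,-0.0,-27.3,0.0005,0.0001,-0.0]]]

[[[35.1,2.5,0.0,0.0,0.0,0.0],[35.1,2.5,0.0,0.0,0.0,0.0],[35.1,2.5,0.0,0.0,0.0,0.0],[35.1,2.5,0.0,0.0,0.0,0.0],[35.1,2.5,0.0,0.0,0.0,0.0],[35.1,2.5,0.0,0.0,0.0,0.0],[35.1,2.5,0.0,0.0,0.0,0.0],[35.1,2.5,0.0,0.0,0.0,0.0]]]
[[[35.1,2.5,0.0,0.0,0.0,0.0],[35.1,2.5,0.0,0.0,0.0,0.0],[35.1,2.5,0.0,0.0,0.0,0.0],[35.1,2.5,0.0,0.0,0.0,0.0]]]

[[[0.0,0.0,25.4,0.0,0.0,0.0],[0.0,0.0,25.4,0.0,0.0,0.0],[0.0,0.0,25.4,0.0,0.0,0.0],[0.0,0.0,25.4,0.0,0.0,0.0],[0.0,0.0,25.4,0.0,0.0,0.0]]]
```

Width 28 mm suggests the pad tips ride the cone; regrip higher, on the straight stopper.

>>> drive_tool --deltas '[[[0,0,0,0,0,0],[0,0,0,0,0,0],[0,0,0,0,0,0],[0,0,-5,0,0,0],[0,0,-6,0,0,0],[0,0,0,0,0,0]]]' --gripper 55

```text
time: 14.62
position: [0.5276, -0.1051, 0.0792]
tool_rot: [0.703, 0.711, 0.0, 0.001]
ft_force: [-0.1, -0.4, 0.6]
grip_width: 0.0471
grip_force: 0.0
```

>>> drive_tool --deltas '[[[0,0,0,0,0,0],[0,0,0,0,0,0],[0,0,0,0,0,0],[0,0,0,0,0,0],[0,0,0,0,0,0],[0,0,0,0,0,0],[0,0,0,0,0,0]]]' --gripper 15 --squeeze 25

```text
time: 15.2
position: [0.5269, -0.1047, 0.0779]
tool_rot: [0.703, 0.711, -0.0, -0.0]
ft_force: [-0.6, 0.3, -0.3]
grip_width: 0.0258
grip_force: 38.0
```

```bash
python3 -c "
from h import *
state()"
```

```text
15.2 [ 0.5269 -0.1047  0.0779] [[-0.012, 1.0, -0.001], [1.0, 0.012, 0.0], [0.0, -0.001, -1.0]] q [-0.4   0.67  1.78 -0.    0.69 -0.42] F [-0.6  0.3 -0.3] w 0.0258 38.01526301947888
```

>>> drive_tool --deltas '[[[0,0,-15,0,0,0],[0,0,-30,0,0,0],[0,0,-35,0,0,0],[0,0,-35,0,0,0],[0,0,-35,0,0,0],[10,1,-25,0,0,0],[25,2,0,0,0,0],[35,2.5,0,0,0,0]]]'

```text
time: 15.87
position: [0.5333, -0.0364, 0.2555]
tool_rot: [0.704, 0.71, 0.001, 0.003]
ft_force: [0.7, 0.7, -1.2]
grip_width: 0.0252
grip_force: 37.9
```

>>> drive_tool --deltas '[[[37,2.5,0,0,0,0],[37,2.5,0,0,0,0],[37,2.5,0,0,0,0],[37,2.5,0,0,0,0],[37,2.5,0,0,0,0],[37,2.5,0,0,0,0],[37,2.5,0,0,0,0],[37,2.5,0,0,0,0]]]'

```text
time: 16.53
position: [0.5473, 0.2633, 0.2527]
tool_rot: [0.703, 0.712, -0.001, -0.0]
ft_force: [1.6, -0.6, -1.4]
grip_width: 0.0258
grip_force: 37.9
```

>>> drive_tool --deltas '[[[30,2.5,0,0,0,0],[18,1.5,0,0,0,0],[6,1,0,0,0,0],[0,0,0,0,0,0],[0,0,0,0,0,0]]]'

```text
time: 16.95
position: [0.552, 0.3147, 0.2526]
tool_rot: [0.703, 0.712, -0.001, 0.0]
ft_force: [0.3, -0.3, -2.1]
grip_width: 0.026
grip_force: 37.9
```

```bash
python3 -c "
from h import *
state()"; python3 plan.py .553 .3155 .165 .012 4
```

```text
16.95 [0.552  0.3147 0.2526] [[-0.013, 1.0, -0.001], [1.0, 0.013, -0.001], [-0.001, -0.001, -1.0]] q [ 0.34  0.53  1.4  -0.    1.21  0.33] F [ 0.3 -0.3 -2.1] w 0.026 37.90415061987005
[[[0.2,0.3,21.9,-0.0003,0.0004,0.0002],[0.2,0.3,21.9,-0.0003,0.0004,0.0002],[0.2,0.3,21.9,-0.0003,0.0004,0.0002],[0.2,0.3,21.9,-0.0003,0.0004,0.0002]]]
```

>>> drive_tool --deltas '[[[1.5,1,20,0,0,0],[0,0,30,0,0,0],[0,0,30,0,0,0],[0,0,15,0,0,0],[0,0,6,0,0,0],[0,0,3,0,0,0],[0,0,2,0,0,0],[0,0,0,0,0,0]]]'

```text
time: 17.62
position: [0.5543, 0.3166, 0.1482]
tool_rot: [0.703, 0.711, 0.001, 0.0]
ft_force: [0.1, 0.8, -0.4]
grip_width: 0.0258
grip_force: 37.9
```

>>> drive_tool --deltas '[[[0,0,1.5,0,0,0],[0,0,1,0,0,0],[0,0,0,0,0,0]]]'

```text
time: 17.87
position: [0.5537, 0.3172, 0.1454]
tool_rot: [0.703, 0.712, 0.001, 0.0]
ft_force: [-1.0, 1.0, -1.8]
grip_width: 0.0258
grip_force: 37.9
```

>>> drive_tool --deltas '[[[-0.7,0,1,0,0,0],[0,0,0.8,0,0,0],[0,0,0,0,0,0]]]'

```text
time: 18.12
position: [0.5533, 0.3164, 0.1428]
tool_rot: [0.703, 0.712, -0.0, -0.0]
ft_force: [0.2, -0.3, -1.0]
grip_width: 0.0259
grip_force: 37.9
```

>>> drive_tool --deltas '[[[0,0,0.7,0,0,0],[0,0,0,0,0,0]]]'

```text
time: 18.28
position: [0.5535, 0.3165, 0.1425]
tool_rot: [0.703, 0.712, 0.0, 0.0]
ft_force: [-0.4, -0.0, 0.8]
grip_width: 0.0257
grip_force: 37.6
```

>>> drive_tool --deltas '[[[0,0,0,0,0,0],[0,0,0,0,0,0],[0,0,0,0,0,0],[0,0,0,0,0,0],[0,0,-20,0,0,0],[0,0,-35,0,0,0],[0,0,-35,0,0,0],[-10,0,-27,0,0,0]]]' --gripper 55

```text
time: 18.95
position: [0.5541, 0.3079, 0.2617]
tool_rot: [0.702, 0.712, 0.002, 0.0]
ft_force: [-0.1, -0.1, 0.2]
grip_width: 0.0475
grip_force: 0.0
```

>>> drive_tool --deltas '[[[-41,-2,0,0,0,0],[-41,-2,0,0,0,0],[-41,-2,0,0,0,0],[-41,-2,0,0,0,0],[-41,-2,0,0,0,0],[-41,-2,0,0,0,0],[-41,-2,0,0,0,0],[-41,-2,0,0,0,0]]]'

```text
time: 19.62
position: [0.5412, -0.0237, 0.2594]
tool_rot: [0.703, 0.712, 0.0, 0.0]
ft_force: [0.8, 0.3, -0.7]
grip_width: 0.0478
grip_force: 0.0
```

>>> drive_tool --deltas '[[[-40,-1,0,0,0,0],[-35,0,0,0,0,0],[-20,0,0,0,0,0],[0,0,0,0,0,0],[0,0,0,0,0,0]]]'

```text
time: 20.03
position: [0.5417, -0.1179, 0.2591]
tool_rot: [0.704, 0.71, 0.0, -0.0]
ft_force: [0.1, 1.1, 1.3]
grip_width: 0.0481
grip_force: 0.0
```

```bash
python3 -c "
from fl import *
look('w7')"
```

```text
20.03 [ 0.5417 -0.1179  0.2591] [[-0.01, 1.0, 0.0], [1.0, 0.01, 0.0], [0.0, 0.0, -1.0]] q [-0.42  0.41  1.59  0.    1.13 -0.43] F [0.1 1.1 1.3] w 0.0481 0.0
[153  59  30  30 680] [167.5  73.5] [0.4262 0.0017 0.083 ]
[267  92  27  29 611] [280.1 105.8] [ 0.5392 -0.0284  0.083 ]
[349 162  27  25 516] [362.1 173.9] [ 0.6288 -0.0978  0.083 ]
[180 171  27  24 499] [192.6 182.6] [ 0.4441 -0.1091  0.083 ]
[204 234  37  31 671] [226.5 251.9] [ 0.4781 -0.1909  0.083 ]
[322 234  37  31 673] [335.1 251.9] [ 0.6048 -0.1898  0.083 ]
```

>>> drive_tool --deltas '[[[22.4,-0.5,22,0,0,0],[22.4,-0.5,22,0,0,0],[22.4,-0.5,22,0,0,0],[22.4,-0.5,22,0,0,0],[0,0,31,0,0,0],[0,0,31,0,0,0],[0,0,20,0,0,0],[0,0,10.5,0,0,0]]]'

```text
time: 20.75
position: [0.5368, -0.0248, 0.0763]
tool_rot: [0.702, 0.712, -0.001, -0.002]
ft_force: [-0.2, 0.2, 0.3]
grip_width: 0.048
grip_force: 0.0
```

>>> drive_tool --deltas '[[[0,0,0,0,0,0],[0,0,0,0,0,0],[0,0,0,0,0,0],[0,0,0,0,0,0],[0,0,0,0,0,0],[0,0,0,0,0,0],[0,0,0,0,0,0]]]' --gripper 15

```text
time: 21.33
position: [0.5397, -0.0274, 0.0801]
tool_rot: [0.703, 0.711, 0.001, 0.001]
ft_force: [0.1, 1.9, 7.2]
grip_width: 0.0269
grip_force: 25.0
```

```bash
python3 -c "
from h import *
state()"
```

```text
21.33 [ 0.5397 -0.0274  0.0801] [[-0.012, 1.0, 0.003], [1.0, 0.012, -0.0], [-0.0, 0.003, -1.0]] q [-0.26  0.67  1.78  0.    0.7  -0.27] F [0.1 1.9 7.2] w 0.0269 24.99587408471598
```

>>> drive_tool --deltas '[[[0,0,-15,0,0,0],[0,0,-30,0,0,0],[0,0,-35,0,0,0],[0,0,-35,0,0,0],[0,0,-35,0,0,0],[10,1.7,-25,0,0,0],[25,1.7,0,0,0,0],[35,1.7,0,0,0,0]]]'

```text
time: 22.0
position: [0.5444, 0.0412, 0.2562]
tool_rot: [0.704, 0.71, 0.001, 0.003]
ft_force: [0.3, 0.1, -1.6]
grip_width: 0.0271
grip_force: 25.0
```

>>> drive_tool --deltas '[[[37,1.7,0,0,0,0],[37,1.7,0,0,0,0],[37,1.7,0,0,0,0],[37,1.7,0,0,0,0],[30,1.7,0,0,0,0],[18,1.7,0,0,0,0],[7,1.7,0,0,0,0],[0,0,0,0,0,0]]]'

```text
time: 22.67
position: [0.552, 0.2471, 0.2534]
tool_rot: [0.702, 0.712, -0.0, -0.0]
ft_force: [0.7, -0.1, -2.1]
grip_width: 0.027
grip_force: 25.0
```

>>> drive_tool --deltas '[[[0,0,0,0,0,0],[0,0,0,0,0,0]]]'

```text
time: 22.83
position: [0.5521, 0.2444, 0.2535]
tool_rot: [0.703, 0.711, -0.001, 0.0]
ft_force: [-1.1, 0.1, -1.5]
grip_width: 0.0272
grip_force: 25.0
```

>>> drive_tool --deltas '[[[1.5,1.4,20,0,0,0],[0,0,30,0,0,0],[0,0,30,0,0,0],[0,0,15,0,0,0],[0,0,6,0,0,0],[0,0,3,0,0,0],[0,0,2,0,0,0],[0,0,0,0,0,0]]]'

```text
time: 23.5
position: [0.5546, 0.2471, 0.1486]
tool_rot: [0.703, 0.711, 0.001, 0.001]
ft_force: [0.3, -0.6, -1.7]
grip_width: 0.0271
grip_force: 25.0
```

>>> drive_tool --deltas '[[[0,0,1,0,0,0],[0,0,0.8,0,0,0],[0,0,0,0,0,0]]]'

```text
time: 23.75
position: [0.554, 0.2476, 0.1466]
tool_rot: [0.703, 0.712, 0.001, 0.0]
ft_force: [0.3, 0.7, -2.3]
grip_width: 0.0272
grip_force: 25.0
```

>>> drive_tool --deltas '[[[0,0,0.8,0,0,0],[0,0,0,0,0,0]]]'

```text
time: 23.92
position: [0.5537, 0.2476, 0.1453]
tool_rot: [0.703, 0.712, 0.0, 0.0]
ft_force: [-1.7, 0.6, -1.4]
grip_width: 0.027
grip_force: 25.0
```

>>> drive_tool --deltas '[[[-1.2,0,0.7,0,0,0],[0,0,0,0,0,0]]]'

```text
time: 24.08
position: [0.5539, 0.2468, 0.1454]
tool_rot: [0.703, 0.711, 0.001, -0.0]
ft_force: [-1.9, 2.0, 5.2]
grip_width: 0.0268
grip_force: 25.0
```

>>> drive_tool --deltas '[[[0,0,0.7,0,0,0],[0,0,0,0,0,0]]]'

```text
time: 24.25
position: [0.554, 0.2471, 0.1452]
tool_rot: [0.703, 0.711, 0.001, -0.0]
ft_force: [-3.2, 1.6, 7.5]
grip_width: 0.0269
grip_force: 25.0
```

>>> drive_tool --deltas '[[[0,0,0.4,0,0,0],[0,0,0,0,0,0]]]'

```text
time: 24.42
position: [0.554, 0.2472, 0.1452]
tool_rot: [0.703, 0.711, 0.001, -0.0]
ft_force: [-3.0, 1.6, 10.0]
grip_width: 0.0274
grip_force: 25.0
```

>>> drive_tool --deltas '[[[0,0,-1.3,0,0,0],[0,0,0,0,0,0],[0,0,0,0,0,0],[0,0,0,0,0,0],[0,0,-20,0,0,0],[0,0,-35,0,0,0],[0,0,-35,0,0,0],[-10,0,-25,0,0,0]]]' --gripper 55

```text
time: 25.08
position: [0.5546, 0.2375, 0.2619]
tool_rot: [0.702, 0.712, 0.001, 0.0]
ft_force: [0.3, -0.6, 0.9]
grip_width: 0.048
grip_force: 0.0
```

>>> drive_tool --deltas '[[[-41,4,0,0,0,0],[-41,4,0,0,0,0],[-41,4,0,0,0,0],[-41,4,0,0,0,0],[-41,4,0,0,0,0],[-41,4,0,0,0,0],[-41,4,0,0,0,0],[-41,4,0,0,0,0]]]'

```text
time: 25.75
position: [0.5896, -0.0935, 0.2592]
tool_rot: [0.703, 0.711, -0.0, -0.0]
ft_force: [0.2, -0.3, -0.0]
grip_width: 0.048
grip_force: 0.0
```

>>> drive_tool --deltas '[[[-40,4,0,0,0,0],[-35,4,0,0,0,0],[-20,4,0,0,0,0],[0,0,0,0,0,0],[0,0,0,0,0,0]]]'

```text
time: 26.17
position: [0.6027, -0.1875, 0.2587]
tool_rot: [0.704, 0.711, -0.0, -0.001]
ft_force: [-0.4, 0.3, -0.7]
grip_width: 0.0481
grip_force: 0.0
```

```bash
python3 -c "
from fl import *
look('w8')"
```

```text
26.17 [ 0.6027 -0.1875  0.2587] [[-0.01, 1.0, -0.001], [1.0, 0.01, 0.001], [0.001, -0.001, -1.0]] q [-0.48  0.52  1.4   0.    1.22 -0.49] F [-0.4  0.3 -0.7] w 0.0481 0.0
[ 84   0  31  14 307] [100.8   5. ] [ 0.4277 -0.0063  0.083 ]
[295  92  28  30 631] [308.9 106.5] [ 0.6295 -0.0983  0.083 ]
[115 104  31  26 637] [129.6 116.6] [ 0.4439 -0.1094  0.083 ]
[204 234  38  31 695] [226.3 252.2] [ 0.5388 -0.2606  0.083 ]
[322 234  37  31 692] [335.3 252.2] [ 0.6657 -0.2594  0.083 ]
```

>>> drive_tool --deltas '[[[22.4,6.8,22,0,0,0],[22.4,6.8,22,0,0,0],[22.4,6.8,22,0,0,0],[22.4,6.8,22,0,0,0],[0,0,31,0,0,0],[0,0,31,0,0,0],[0,0,20,0,0,0],[0,0,9,0,0,0]]]'

```text
time: 26.88
position: [0.6264, -0.0931, 0.0772]
tool_rot: [0.702, 0.712, -0.001, -0.003]
ft_force: [-0.8, -0.2, -0.6]
grip_width: 0.0478
grip_force: 0.0
```

>>> drive_tool --deltas '[[[0,0,0,0,0,0],[0,0,0,0,0,0],[0,0,0,0,0,0],[0,0,0,0,0,0],[0,0,0,0,0,0],[0,0,0,0,0,0],[0,0,0,0,0,0],[0,0,0,0,0,0]]]' --gripper 15

```text
time: 27.55
position: [0.6301, -0.0965, 0.0823]
tool_rot: [0.703, 0.711, 0.001, 0.001]
ft_force: [-1.4, 1.2, 6.3]
grip_width: 0.0277
grip_force: 25.0
```

```bash
python3 -c "
from h import *
state()"; python3 plan.py .6290 -.0972 .26 .012 6 .5545 .1765 .26 .012 10
```

```text
27.55 [ 0.6301 -0.0965  0.0823] [[-0.012, 1.0, 0.003], [1.0, 0.012, -0.001], [-0.001, 0.003, -1.0]] q [-0.33  0.75  1.52  0.    0.87 -0.34] F [-1.4  1.2  6.3] w 0.0277 24.991623368114233
[[[-0.1,-0.1,-29.6,0.0005,0.0001,0.0],[-0.1,-0.1,-29.6,0.0005,0.0001,0.0],[-0.1,-0.1,-29.6,0.0005,0.0001,0.0],[-0.1,-0.1,-29.6,0.0005,0.0001,0.0],[-0.1,-0.2,-29.6,0.0005,0.0001,0.0],[-0.1,-0.2,-29.6,0.0005,0.0001,0.0]]]

[[[27.5,-7.1,0.0,0.0,0.0,0.0],[27.5,-7.1,0.0,0.0,0.0,0.0],[27.5,-7.1,0.0,0.0,0.0,0.0],[27.5,-7.1,0.0,0.0,0.0,0.0],[27.5,-7.1,0.0,0.0,0.0,0.0],[27.5,-7.1,0.0,0.0,0.0,0.0],[27.5,-7.1,0.0,0.0,0.0,0.0],[27.5,-7.1,0.0,0.0,0.0,0.0]]]
[[[27.5,-7.1,0.0,0.0,0.0,0.0],[27.5,-7.1,0.0,0.0,0.0,0.0]]]
```

>>> drive_tool --deltas '[[[0,0,-15,0,0,0],[0,0,-30,0,0,0],[0,0,-35,0,0,0],[0,0,-35,0,0,0],[0,0,-35,0,0,0],[10,-2,-25,0,0,0],[25,-6,0,0,0,0],[35,-10,0,0,0,0]]]'

```text
time: 28.22
position: [0.6124, -0.0288, 0.2583]
tool_rot: [0.704, 0.71, 0.002, 0.004]
ft_force: [1.0, 0.6, -2.1]
grip_width: 0.0275
grip_force: 25.0
```

>>> drive_tool --deltas '[[[37,-10,0,0,0,0],[37,-10,0,0,0,0],[37,-10,0,0,0,0],[37,-10,0,0,0,0],[30,-8,0,0,0,0],[18,-5,0,0,0,0],[7,-1.5,0,0,0,0],[0,0,0,0,0,0]]]'

```text
time: 28.88
position: [0.5525, 0.1772, 0.2555]
tool_rot: [0.702, 0.712, -0.0, -0.0]
ft_force: [-0.0, -0.5, -1.6]
grip_width: 0.0276
grip_force: 25.0
```

>>> drive_tool --deltas '[[[0,0,0,0,0,0],[0,0,0,0,0,0]]]'

```text
time: 29.05
position: [0.5538, 0.1744, 0.2555]
tool_rot: [0.703, 0.711, -0.0, 0.0]
ft_force: [0.9, 0.4, -1.0]
grip_width: 0.0275
grip_force: 25.0
```

>>> drive_tool --deltas '[[[1,0.5,20,0,0,0],[0,0,30,0,0,0],[0,0,30,0,0,0],[0,0,15,0,0,0],[0,0,6,0,0,0],[0,0,3,0,0,0],[0,0,1.5,0,0,0],[0,0,0,0,0,0]]]'

```text
time: 29.72
position: [0.5549, 0.1764, 0.1509]
tool_rot: [0.703, 0.711, 0.001, 0.001]
ft_force: [0.8, -0.1, -0.1]
grip_width: 0.0276
grip_force: 25.0
```

>>> drive_tool --deltas '[[[0,0,1,0,0,0],[0,0,0.8,0,0,0],[0,0,0,0,0,0]]]'

```text
time: 29.97
position: [0.5541, 0.1769, 0.149]
tool_rot: [0.703, 0.712, 0.001, 0.0]
ft_force: [-1.1, -0.2, -1.6]
grip_width: 0.0275
grip_force: 25.0
```

>>> drive_tool --deltas '[[[0,0,0.8,0,0,0],[0,0,0,0,0,0]]]'

```text
time: 30.13
position: [0.5538, 0.177, 0.1477]
tool_rot: [0.703, 0.712, 0.0, 0.0]
ft_force: [0.3, 0.5, -1.1]
grip_width: 0.0276
grip_force: 25.0
```

>>> drive_tool --deltas '[[[0,0,0.8,0,0,0],[0,0,0,0,0,0]]]'

```text
time: 30.3
position: [0.5538, 0.177, 0.1475]
tool_rot: [0.703, 0.712, 0.0, 0.0]
ft_force: [-0.9, 0.1, 4.2]
grip_width: 0.0278
grip_force: 25.0
```

>>> drive_tool --deltas '[[[0,0,-0.6,0,0,0],[0,0,0,0,0,0],[0,0,0,0,0,0],[0,0,0,0,0,0],[0,0,-20,0,0,0],[0,0,-35,0,0,0],[0,0,-35,0,0,0],[-10,0,-23,0,0,0]]]' --gripper 55

```text
time: 30.97
position: [0.5549, 0.1681, 0.2631]
tool_rot: [0.702, 0.712, 0.002, 0.001]
ft_force: [1.2, 0.3, -1.2]
grip_width: 0.0475
grip_force: 0.0
```

>>> drive_tool --deltas '[[[-38,-10,0,0,0,0],[-38,-10,0,0,0,0],[-38,-10,0,0,0,0],[-38,-10,0,0,0,0],[-38,-10,0,0,0,0],[-38,-10,0,0,0,0],[-38,-10,0,0,0,0],[-38,-10,0,0,0,0]]]'

```text
time: 31.63
position: [0.4769, -0.1398, 0.2603]
tool_rot: [0.703, 0.711, 0.0, 0.0]
ft_force: [0.7, -0.0, -0.1]
grip_width: 0.0479
grip_force: 0.0
```

>>> drive_tool --deltas '[[[-35,-10,0,0,0,0],[-18,-6,0,0,0,0],[0,0,0,0,0,0],[0,0,0,0,0,0]]]'

```text
time: 31.97
position: [0.4619, -0.1921, 0.2601]
tool_rot: [0.704, 0.71, 0.0, -0.0]
ft_force: [0.2, 1.3, -0.5]
grip_width: 0.0479
grip_force: 0.0
```

```bash
python3 -c "
from fl import *
look('w9')"
```

```text
31.97 [ 0.4619 -0.1921  0.2601] [[-0.009, 1.0, -0.0], [1.0, 0.009, 0.001], [0.001, -0.0, -1.0]] q [-0.62  0.34  1.72  0.    1.08 -0.63] F [ 0.2  1.3 -0.5] w 0.0479 0.0
[235   0  24  10 168] [246.5   3.4] [ 0.4267 -0.0095  0.083 ]
[251  99  28  29 614] [264.5 113. ] [ 0.4434 -0.1097  0.083 ]
[204 234  37  31 727] [226.6 251.7] [ 0.3982 -0.2653  0.083 ]
[322 234  38  31 699] [335.5 252.3] [ 0.5257 -0.2649  0.083 ]
```

>>> drive_tool --deltas '[[[20.6,-4.5,22,0,0,0],[20.6,-4.5,22,0,0,0],[20.6,-4.5,22,0,0,0],[20.6,-4.5,22,0,0,0],[0,0,31,0,0,0],[0,0,31,0,0,0],[0,0,20,0,0,0],[0,0,13,0,0,0]]]'

```text
time: 32.68
position: [0.4425, -0.1067, 0.0753]
tool_rot: [0.702, 0.713, -0.0, -0.002]
ft_force: [0.1, -0.1, 0.1]
grip_width: 0.048
grip_force: 0.0
```

>>> drive_tool --deltas '[[[0,0,0,0,0,0],[0,0,0,0,0,0],[0,0,0,0,0,0],[0,0,0,0,0,0],[0,0,0,0,0,0],[0,0,0,0,0,0],[0,0,0,0,0,0],[0,0,0,0,0,0]]]' --gripper 15

```text
time: 33.35
position: [0.444, -0.1093, 0.0782]
tool_rot: [0.703, 0.711, 0.001, 0.001]
ft_force: [0.9, 2.0, 6.4]
grip_width: 0.0258
grip_force: 25.1
```

```bash
python3 -c "
from h import *
state()"; python3 plan.py .4434 -.109 .26 .012 6 .4700 .2455 .26 .012 10
```

```text
33.35 [ 0.444  -0.1093  0.0782] [[-0.012, 1.0, 0.002], [1.0, 0.012, -0.001], [-0.001, 0.002, -1.0]] q [-0.49  0.61  1.99  0.    0.54 -0.5 ] F [0.9 2.  6.4] w 0.0258 25.12157779186964
[[[0.0,-0.0,-30.3,0.0004,0.0001,-0.0],[0.0,-0.0,-30.3,0.0004,0.0001,-0.0],[0.0,-0.1,-30.3,0.0004,0.0001,-0.0],[0.0,-0.1,-30.3,0.0004,0.0001,-0.0],[0.0,-0.1,-30.3,0.0004,0.0001,-0.0],[0.1,-0.1,-30.3,0.0004,0.0001,-0.0]]]

[[[35.4,3.1,0.0,0.0,0.0,0.0],[35.4,3.1,0.0,0.0,0.0,0.0],[35.4,3.1,0.0,0.0,0.0,0.0],[35.4,3.1,0.0,0.0,0.0,0.0],[35.4,3.1,0.0,0.0,0.0,0.0],[35.4,3.1,0.0,0.0,0.0,0.0],[35.4,3.1,0.0,0.0,0.0,0.0],[35.4,3.1,0.0,0.0,0.0,0.0]]]
[[[35.4,3.1,0.0,0.0,0.0,0.0],[35.4,3.1,0.0,0.0,0.0,0.0]]]
```

>>> drive_tool --deltas '[[[0,0,-15,0,0,0],[0,0,-30,0,0,0],[0,0,-35,0,0,0],[0,0,-35,0,0,0],[0,0,-35,0,0,0],[10,2.6,-25,0,0,0],[25,2.6,0,0,0,0],[35,2.6,0,0,0,0]]]'

```text
time: 34.02
position: [0.4519, -0.0407, 0.2545]
tool_rot: [0.704, 0.71, 0.001, 0.003]
ft_force: [-0.2, 1.0, -1.3]
grip_width: 0.0263
grip_force: 24.9
```

>>> drive_tool --deltas '[[[37,2.6,0,0,0,0],[37,2.6,0,0,0,0],[37,2.6,0,0,0,0],[37,2.6,0,0,0,0],[37,2.6,0,0,0,0],[37,2.6,0,0,0,0],[35,2.6,0,0,0,0],[20,2.6,0,0,0,0]]]'

```text
time: 34.68
position: [0.4666, 0.2413, 0.2521]
tool_rot: [0.702, 0.712, 0.0, -0.001]
ft_force: [0.4, -0.4, -0.1]
grip_width: 0.0262
grip_force: 24.9
```

>>> drive_tool --deltas '[[[7,2.4,0,0,0,0],[0,0,0,0,0,0],[0,0,0,0,0,0]]]'

```text
time: 34.93
position: [0.4694, 0.2445, 0.2519]
tool_rot: [0.703, 0.712, -0.001, 0.0]
ft_force: [0.2, -0.4, -0.0]
grip_width: 0.0267
grip_force: 24.9
```

Descend to contact near TCP z ≈ 0.143.

>>> drive_tool --deltas '[[[0.2,0,20,0,0,0],[0,0,30,0,0,0],[0,0,30,0,0,0],[0,0,15,0,0,0],[0,0,6,0,0,0],[0,0,4,0,0,0],[0,0,1.5,0,0,0],[0,0,0,0,0,0]]]'

```text
time: 35.6
position: [0.4706, 0.245, 0.1465]
tool_rot: [0.703, 0.711, 0.001, 0.0]
ft_force: [-0.3, 0.8, -1.8]
grip_width: 0.0262
grip_force: 24.9
```

>>> drive_tool --deltas '[[[0,0,0.7,0,0,0],[0,0,0.7,0,0,0],[0,0,0,0,0,0]]]'

```text
time: 35.85
position: [0.4703, 0.2456, 0.1451]
tool_rot: [0.703, 0.712, 0.001, 0.0]
ft_force: [0.9, 0.2, -0.7]
grip_width: 0.0262
grip_force: 24.9
```

>>> drive_tool --deltas '[[[0,0,0.7,0,0,0],[0,0,0,0,0,0]]]'

```text
time: 36.02
position: [0.4699, 0.2455, 0.1439]
tool_rot: [0.703, 0.712, 0.0, 0.0]
ft_force: [-0.2, -0.4, -0.6]
grip_width: 0.026
grip_force: 24.9
```

>>> drive_tool --deltas '[[[0,0,0.7,0,0,0],[0,0,0,0,0,0]]]'

```text
time: 36.18
position: [0.4699, 0.2456, 0.1433]
tool_rot: [0.703, 0.712, 0.0, 0.0]
ft_force: [-0.7, -0.0, 1.4]
grip_width: 0.0262
grip_force: 25.0
```

>>> drive_tool --deltas '[[[0,0,0.4,0,0,0],[0,0,0,0,0,0]]]'

```text
time: 36.35
position: [0.4699, 0.2456, 0.1432]
tool_rot: [0.703, 0.712, 0.0, 0.0]
ft_force: [-1.2, 1.0, 4.8]
grip_width: 0.0263
grip_force: 25.1
```

>>> drive_tool --deltas '[[[0,0,-0.6,0,0,0],[0,0,0,0,0,0],[0,0,0,0,0,0],[0,0,0,0,0,0],[0,0,-20,0,0,0],[0,0,-35,0,0,0],[0,0,-35,0,0,0],[-10,0,-27,0,0,0]]]' --gripper 55

```text
time: 37.02
position: [0.4706, 0.2365, 0.2623]
tool_rot: [0.702, 0.712, 0.001, 0.0]
ft_force: [1.0, 0.4, 0.2]
grip_width: 0.0479
grip_force: 0.0
```

>>> drive_tool --deltas '[[[-37,-4.5,0,0,0,0],[-37,-4.5,0,0,0,0],[-37,-4.5,0,0,0,0],[-37,-4.5,0,0,0,0],[-37,-4.5,0,0,0,0],[-37,-4.5,0,0,0,0],[-37,-4.5,0,0,0,0],[-37,-4.5,0,0,0,0]]]'

```text
time: 37.68
position: [0.4371, -0.0627, 0.2602]
tool_rot: [0.703, 0.712, 0.0, 0.0]
ft_force: [1.1, 0.0, -0.3]
grip_width: 0.0482
grip_force: 0.0
```

>>> drive_tool --deltas '[[[-20,-3,0,0,0,0],[-8,0,0,0,0,0],[0,0,0,0,0,0],[0,0,0,0,0,0]]]'

```text
time: 38.02
position: [0.4349, -0.0886, 0.26]
tool_rot: [0.703, 0.711, 0.0, -0.0]
ft_force: [-0.6, -0.3, -0.6]
grip_width: 0.0479
grip_force: 0.0
```

```bash
python3 -c "
from fl import *
look('w10')"
```

```text
38.02 [ 0.4349 -0.0886  0.26  ] [[-0.011, 1.0, -0.0], [1.0, 0.011, 0.001], [0.001, -0.0, -1.0]] q [-0.45  0.26  1.85  0.    1.03 -0.47] F [-0.6 -0.3 -0.6] w 0.0479 0.0
[261  91  27  29 626] [273.8 105. ] [0.4258 0.0017 0.083 ]
[204 234  37  31 714] [226.3 252.2] [ 0.3709 -0.1624  0.083 ]
[322 234  37  32 705] [335.3 252.3] [ 0.4985 -0.1612  0.083 ]
```

>>> drive_tool --deltas '[[[22.6,-2,22,0,0,0],[22.6,-2,22,0,0,0],[22.6,-2,22,0,0,0],[22.6,-2,22,0,0,0],[0,0,31,0,0,0],[0,0,31,0,0,0],[0,0,20,0,0,0],[0,0,13,0,0,0]]]'

```text
time: 38.73
position: [0.4247, 0.0035, 0.0752]
tool_rot: [0.701, 0.713, -0.001, -0.002]
ft_force: [-0.6, 0.1, 0.2]
grip_width: 0.048
grip_force: 0.0
```

>>> drive_tool --deltas '[[[0,0,0,0,0,0],[0,0,0,0,0,0],[0,0,0,0,0,0],[0,0,0,0,0,0],[0,0,0,0,0,0],[0,0,0,0,0,0],[0,0,0,0,0,0],[0,0,0,0,0,0]]]' --gripper 15

```text
time: 39.4
position: [0.4263, 0.0012, 0.0777]
tool_rot: [0.703, 0.711, 0.0, 0.001]
ft_force: [-0.2, 1.3, 4.7]
grip_width: 0.0256
grip_force: 48.3
```

```bash
python3 -c "
from h import *
state()"; python3 plan.py .4258 .0024 .26 .012 6 .4707 .1765 .26 .012 8
```

```text
39.4 [0.4263 0.0012 0.0777] [[-0.012, 1.0, 0.001], [1.0, 0.012, -0.0], [-0.0, 0.001, -1.0]] q [-0.26  0.6   2.06  0.    0.48 -0.27] F [-0.2  1.3  4.7] w 0.0256 48.284973178524524
[[[0.2,-0.0,-30.4,0.0002,0.0,-0.0],[0.2,-0.0,-30.4,0.0002,0.0,-0.0],[0.2,-0.1,-30.4,0.0002,0.0,-0.0],[0.2,-0.1,-30.4,0.0002,0.0,-0.0],[0.2,-0.1,-30.4,0.0002,0.0,-0.0],[0.2,-0.1,-30.4,0.0002,0.0,-0.0]]]

[[[21.7,5.9,0.0,0.0,0.0,0.0],[21.7,5.9,0.0,0.0,0.0,0.0],[21.7,5.9,0.0,0.0,0.0,0.0],[21.7,5.9,0.0,0.0,0.0,0.0],[21.7,5.9,0.0,0.0,0.0,0.0],[21.7,5.9,0.0,0.0,0.0,0.0],[21.7,5.9,0.0,0.0,0.0,0.0],[21.7,5.9,0.0,0.0,0.0,0.0]]]
```

>>> drive_tool --deltas '[[[0,0,-15,0,0,0],[0,0,-30,0,0,0],[0,0,-35,0,0,0],[0,0,-35,0,0,0],[0,0,-35,0,0,0],[8,5,-25,0,0,0],[18,5,0,0,0,0],[27,5,0,0,0,0]]]'

```text
time: 40.07
position: [0.4418, 0.0535, 0.2544]
tool_rot: [0.704, 0.71, 0.001, 0.003]
ft_force: [0.7, 0.5, -0.6]
grip_width: 0.0257
grip_force: 48.6
```

>>> drive_tool --deltas '[[[30,5.5,0,0,0,0],[30,5.5,0,0,0,0],[27,5.5,0,0,0,0],[19,5.5,0,0,0,0],[12,5.5,0,0,0,0],[3,4,0,0,0,0],[0,0,0,0,0,0],[0,0,0,0,0,0]]]'

```text
time: 40.73
position: [0.4701, 0.175, 0.2519]
tool_rot: [0.703, 0.711, -0.001, -0.0]
ft_force: [-0.7, -0.2, -1.4]
grip_width: 0.0253
grip_force: 48.6
```

>>> drive_tool --deltas '[[[-0.5,0,20,0,0,0],[0,0,30,0,0,0],[0,0,30,0,0,0],[0,0,15,0,0,0],[0,0,6,0,0,0],[0,0,4,0,0,0],[0,0,1.5,0,0,0],[0,0,0,0,0,0]]]'

```text
time: 41.4
position: [0.4709, 0.1749, 0.1463]
tool_rot: [0.703, 0.711, 0.001, 0.0]
ft_force: [0.7, 0.4, -0.5]
grip_width: 0.0255
grip_force: 48.6
```

>>> drive_tool --deltas '[[[0,0,1,0,0,0],[0,0,1,0,0,0],[0,0,0,0,0,0]]]'

```text
time: 41.65
position: [0.4706, 0.1754, 0.1443]
tool_rot: [0.703, 0.712, 0.001, 0.0]
ft_force: [-0.3, 0.4, -1.1]
grip_width: 0.0251
grip_force: 48.6
```

>>> drive_tool --deltas '[[[0,0,0.7,0,0,0],[0,0,0,0,0,0]]]'

```text
time: 41.82
position: [0.4703, 0.1754, 0.1432]
tool_rot: [0.703, 0.712, 0.0, 0.0]
ft_force: [-0.9, -0.5, -0.7]
grip_width: 0.0257
grip_force: 48.6
```

>>> drive_tool --deltas '[[[0,0,0.5,0,0,0],[0,0,0,0,0,0]]]'

```text
time: 41.98
position: [0.4703, 0.1755, 0.1428]
tool_rot: [0.703, 0.712, 0.0, 0.0]
ft_force: [-0.8, 0.7, 2.8]
grip_width: 0.0258
grip_force: 48.5
```

>>> drive_tool --deltas '[[[0,0,-0.4,0,0,0],[0,0,0,0,0,0],[0,0,0,0,0,0],[0,0,0,0,0,0],[0,0,-20,0,0,0],[0,0,-35,0,0,0],[0,0,-35,0,0,0],[-10,0,-30,0,0,0]]]' --gripper 55

```text
time: 42.65
position: [0.4705, 0.1662, 0.2647]
tool_rot: [0.702, 0.712, 0.001, 0.0]
ft_force: [1.2, -0.4, -0.2]
grip_width: 0.0478
grip_force: 0.0
```

>>> drive_tool --deltas '[[[-20,10,-30,0,0,0],[-25,10,-30,0,0,0],[-25,10,-30,0,0,0],[-10,10,-20,0,0,0],[0,0,0,0,0,0],[0,0,0,0,0,0]]]'

```text
time: 43.15
position: [0.5119, 0.0852, 0.3737]
tool_rot: [0.703, 0.711, 0.001, 0.001]
ft_force: [-1.2, 1.0, -0.2]
grip_width: 0.0483
grip_force: 0.0
```

```bash
python3 - <<'E'
from h import *
state(); c=cam("wrist"); save(c,"w11.png"); np.save("w11.npy",c,allow_pickle=True)
g=c["img"].max(2); n,l,st,ce=cv2.connectedComponentsWithStats((g<55).astype(np.uint8))
for i in range(1,n):
    if 80<st[i,4]<1500 and st[i,1]<240: print(st[i],ce[i].round(1),onz(c,[ce[i]],.148)[0].round(4))
t=cam("top"); save(t,"top2.png"); np.save("top2.npy",t,allow_pickle=True)
E
```

```text
43.15 [0.5119 0.0852 0.3737] [[-0.011, 1.0, 0.002], [1.0, 0.011, 0.0], [0.0, 0.002, -1.0]] q [-0.05  0.25  1.52  0.    1.38 -0.06] F [-1.2  1.  -0.2] w 0.0483 0.0
[297   9  36  18  88] [316.1  21.3] [0.5489 0.2678 0.148 ]
[279  28   8  52 363] [282.5  54.2] [0.512  0.2337 0.148 ]
[307  28  24  30 565] [318.8  42.5] [0.5527 0.2463 0.148 ]
[233  30  25  28 547] [245.1  43.4] [0.4696 0.2445 0.148 ]
[237  51  35  31 103] [258.6  72.9] [0.4847 0.2135 0.148 ]
[294  55  39  27 124] [316.5  73.5] [0.5514 0.2136 0.148 ]
[305  90  26  42 595] [317.5 109.1] [0.5542 0.1744 0.148 ]
[235  95  24  25 475] [246.3 107.4] [0.4697 0.1754 0.148 ]
[204 234  37  31 695] [226.4 252.2] [ 0.4391 -0.0108  0.148 ]
[322 234  37  31 702] [335.5 252.3] [ 0.5863 -0.0096  0.148 ]
```

View pics/w11.png

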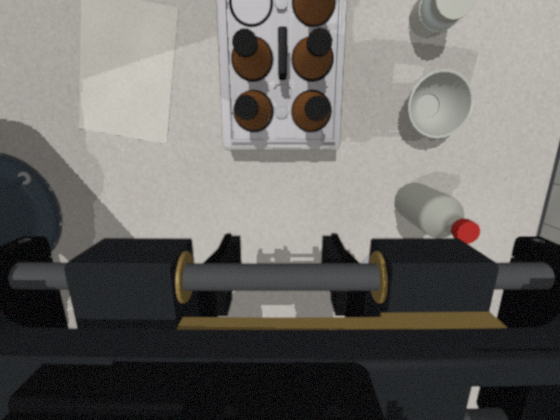

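All five flasks stand centred in their rings: stoppers (319,42), (245,43), (317,109), (246,107) and the far2 one at (314,5). Now the toggle: close the gripper, go to the near side of the lever ball (≈0.485, 0.409, 0.126).

>>> drive_tool --deltas '[[[30,-7,-5,0,0,0],[38,-8,0,0,0,0],[38,-8,0,0,0,0],[38,-8,0,0,0,0],[38,-8,0,0,0,0],[38,-8,0,0,0,0],[38,-8,20,0,0,0],[38,-8,30,0,0,0]]]' --gripper 0

```text
time: 43.92
position: [0.4448, 0.3769, 0.3333]
tool_rot: [0.702, 0.712, 0.001, 0.0]
ft_force: [0.4, -0.3, -0.3]
grip_width: 0.0039
grip_force: 0.0
```

>>> drive_tool --deltas '[[[20,-4,30,0,0,0],[9,-1,30,0,0,0],[0,0,15,0,0,0],[0,0,0,0,0,0],[0,0,0,0,0,0]]]'

```text
time: 44.33
position: [0.439, 0.4023, 0.2561]
tool_rot: [0.702, 0.712, -0.003, -0.001]
ft_force: [0.1, -0.2, 0.6]
grip_width: 0.0007
grip_force: 0.0
```

```bash
python3 - <<'E'
from h import *
state(); c=np.load("top0.npy",allow_pickle=True).item(); s=np.load("scene0.npy",allow_pickle=True).item()
print(onz(c,[[133.1,266.5]],.126))
g=s["img"].max(2)[265:292,402:428]; n,l,st,ce=cv2.connectedComponentsWithStats((g<45).astype(np.uint8)); print(st,ce+[402,265])
i=1+st[1:,4].argmax(); print(onz(s,[ce[i]+[402,265]],.126))
E
python3 plan.py .44 .409 .135 .012 5
```

```text
44.33 [0.439  0.4023 0.2561] [[-0.014, 1.0, -0.005], [1.0, 0.014, -0.003], [-0.003, -0.005, -1.0]] q [0.55 0.48 1.49 0.   1.18 0.54] F [ 0.1 -0.2  0.6] w 0.0007 0.0
[[0.48705896 0.40891328 0.126     ]]
[[  0   0  26  27 652]
 [  9  10   8   7  50]] [[414.5        277.99386503]
 [414.5        278.08      ]]
[[0.48475514 0.40877824 0.126     ]]
[[[1.4,0.3,24.2,-0.001,0.0006,0.0004],[1.4,0.3,24.2,-0.001,0.0006,0.0004],[1.4,0.3,24.2,-0.001,0.0006,0.0004],[1.4,0.3,24.2,-0.001,0.0006,0.0004],[1.3,0.2,24.2,-0.001,0.0006,0.0004]]]
```

>>> drive_tool --deltas '[[[2,0,30,0,0,0],[2,0,35,0,0,0],[2,0,35,0,0,0],[0.5,0,21,0,0,0],[0,0,0,0,0,0],[0,0,0,0,0,0]]]'

```text
time: 44.83
position: [0.4412, 0.4089, 0.1377]
tool_rot: [0.703, 0.711, -0.0, -0.0]
ft_force: [0.6, 0.5, 1.2]
grip_width: 0.0006
grip_force: 0.0
```

>>> drive_tool --deltas '[[[0,8,0,0,0,0],[0,8,0,0,0,0],[0,8,0,0,0,0],[0,8,0,0,0,0],[0,8,0,0,0,0],[0,8,0,0,0,0],[0,0,0,0,0,0]]]'

```text
time: 45.42
position: [0.4919, 0.4097, 0.1377]
tool_rot: [0.703, 0.711, 0.002, 0.001]
ft_force: [0.1, -0.2, -0.5]
grip_width: 0.0002
grip_force: 0.0
```

>>> drive_tool --deltas '[[[0,5,0,0,0,0],[0,5,0,0,0,0],[0,3,0,0,0,0],[0,0,0,0,0,0]]]'

```text
time: 45.75
position: [0.5028, 0.4097, 0.1371]
tool_rot: [0.703, 0.711, 0.0, 0.0]
ft_force: [-0.6, 0.5, 0.2]
grip_width: 0.0002
grip_force: 0.0
```

>>> drive_tool --deltas '[[[0,3,0,0,0,0],[0,3,0,0,0,0],[0,0,0,0,0,0]]]'

```text
time: 46.0
position: [0.5082, 0.4098, 0.137]
tool_rot: [0.703, 0.711, -0.0, 0.0]
ft_force: [-0.4, -0.1, -0.7]
grip_width: 0.0006
grip_force: 0.3
```

>>> drive_tool --deltas '[[[0,2,0,0,0,0],[0,2,0,0,0,0],[0,0,0,0,0,0]]]'

```text
time: 46.25
position: [0.5116, 0.4097, 0.137]
tool_rot: [0.703, 0.711, -0.001, -0.0]
ft_force: [-1.5, -0.2, -0.5]
grip_width: 0.0002
grip_force: 0.9
```

```bash
python3 - <<'E'
from h import *
state(); t=cam("top"); a=t["img"][220:310,100:270,::-1]; s=cam("scene"); b=s["img"][190:340,300:450,::-1]
cv2.imwrite("pics/sw.png",np.hstack([cv2.resize(a,(472,250)),cv2.resize(b,(250,250))]))
E
```

```text
46.25 [0.5116 0.4097 0.137 ] [[-0.012, 1.0, -0.001], [1.0, 0.012, -0.0], [-0.0, -0.001, -1.0]] q [0.5  0.69 1.44 0.   1.01 0.49] F [-1.5 -0.2 -0.5] w 0.0002 0.9486568719148636
```

View pics/sw.png

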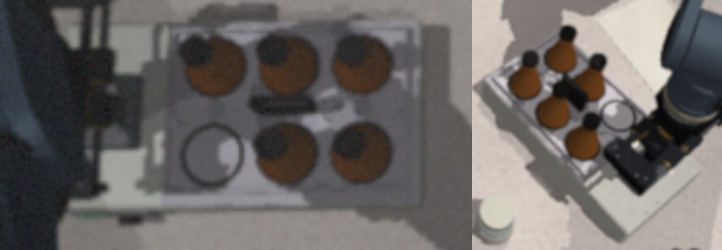

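Flasks all upright in their rings; the switch is hidden by the hand. Keep pushing until the end stop is felt.

>>> drive_tool --deltas '[[[0,2,0,0,0,0],[0,2,0,0,0,0],[0,0,0,0,0,0]]]'

```text
time: 46.6
position: [0.512, 0.4097, 0.1369]
tool_rot: [0.703, 0.711, -0.004, -0.003]
ft_force: [-10.0, 1.3, 2.7]
grip_width: 0.0003
grip_force: 4.5
```

>>> drive_tool --deltas '[[[0,2,0,0,0,0],[0,1,0,0,0,0],[0,0,0,0,0,0]]]'

```text
time: 46.85
position: [0.5123, 0.4097, 0.1369]
tool_rot: [0.703, 0.711, -0.006, -0.004]
ft_force: [-13.8, 1.2, 7.0]
grip_width: 0.0005
grip_force: 6.9
```

>>> drive_tool --deltas '[[[0,2,0,0,0,0],[0,0,0,0,0,0]]]'

```text
time: 47.02
position: [0.5124, 0.4097, 0.1369]
tool_rot: [0.703, 0.711, -0.008, -0.005]
ft_force: [-17.2, 1.2, 8.0]
grip_width: -0.0
grip_force: 8.7
```

Hard stop reached. Back off towards the robot, rise and verify.

>>> drive_tool --deltas '[[[0,-8,0,0,0,0],[0,-12,0,0,0,0],[0,-25,-5,0,0,0],[0,-15,-35,0,0,0],[0,0,-40,0,0,0],[0,0,-40,0,0,0],[-30,-5,-20,0,0,0],[-40,0,0,0,0,0]]]'

```text
time: 47.68
position: [0.4608, 0.3426, 0.2843]
tool_rot: [0.701, 0.713, 0.009, 0.003]
ft_force: [1.4, 0.0, 0.5]
grip_width: 0.0003
grip_force: 0.0
```

>>> drive_tool --deltas '[[[-40,0,0,0,0,0],[-40,0,0,0,0,0],[-40,0,0,0,0,0],[-40,0,0,0,0,0],[-40,0,0,0,0,0],[-40,0,0,0,0,0],[-30,0,0,0,0,0],[0,0,0,0,0,0]]]'

```text
time: 48.35
position: [0.4621, 0.064, 0.2783]
tool_rot: [0.705, 0.709, 0.0, 0.003]
ft_force: [0.2, 0.7, 0.1]
grip_width: 0.0007
grip_force: 0.0
```

```bash
python3 - <<'E'
from h import *
state(); t=cam("top"); a=t["img"][130:330,40:480,::-1]; s=cam("scene"); b=s["img"][190:340,300:450,::-1]
cv2.imwrite("pics/fin.png",np.vstack([cv2.resize(a,(660,300)),np.hstack([cv2.resize(b,(290,290)),cv2.resize(t["img"][220:310,100:215,::-1],(370,290))])]))
g=t["img"].max(2); n,l,st,ce=cv2.connectedComponentsWithStats((g<48).astype(np.uint8))
for i in range(1,n):
    if 30<st[i,4]<110: print(ce[i].round(1),st[i,4],onz(t,[ce[i]],.147).round(4),onz(t,[ce[i]],.126).round(4))
E
```

```text
48.35 [0.4621 0.064  0.2783] [[-0.007, 1.0, 0.005], [1.0, 0.007, -0.004], [-0.004, 0.005, -1.0]] q [-0.1   0.27  1.78 -0.    1.09 -0.11] F [0.2 0.7 0.1] w 0.0007 0.0
[170.1 238.6] 39 [[0.5531 0.3161 0.147 ]] [[0.5571 0.3215 0.126 ]]
[198.2 238.1] 68 [[0.5541 0.2467 0.147 ]] [[0.5582 0.2507 0.126 ]]
[203.2 257.4] 85 [[0.5058 0.2325 0.147 ]] [[0.509  0.2363 0.126 ]]
[197.5 271.4] 84 [[0.4715 0.245  0.147 ]] [[0.474 0.249 0.126]]
[531.3 318.7] 33 [[ 0.3598 -0.5458  0.147 ]] [[ 0.3602 -0.5568  0.126 ]]
```

View pics/fin.png

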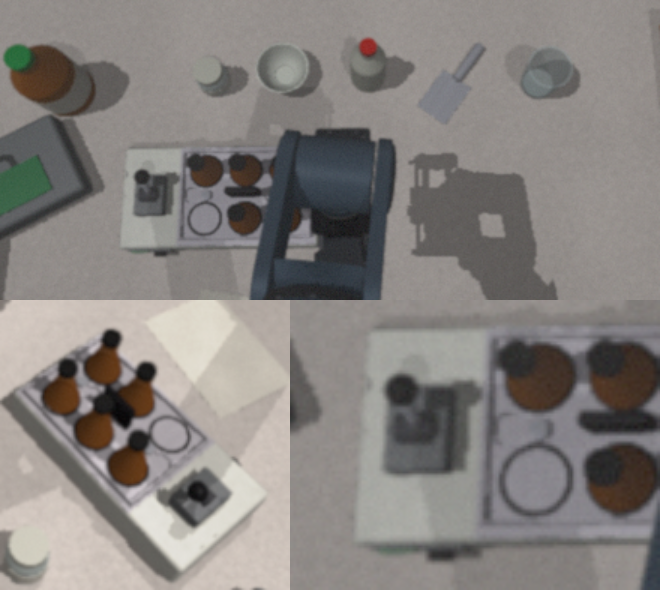

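The lever now leans away from the robot. All five flasks stand in their rings, and the bystanders look unmoved.

```bash
python3 -c "
from h import *
print(ticket.hand_in())"
```

```text
the job is handed in; nothing more can be done
None
```

The job is handed in: the tray is locked on the shaker, all five flasks stand in their rings (three far, two near), and the switch is thrown fully to on. The hand-in returned no verdict.

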